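# Half-time turn of sample carriers in the exposure box

### The job

The samples are half-way through their exposure: swing the amber cover all the way open to its stop, lift out each sample carrier in the box, turn it end for end so that its blue end points to the hinge side, and seat it again fully home in the slot it came from. Then, with all of them seated, work the cover gently through its whole arc to feel that nothing binds: shut, open again to its stop, and shut for good, then stand the brass weight upright in the middle of the round mark on the cover. Leave the other things on the bench alone.

Things in the scene. Friction and masses are not known exactly. Their poses are not given: they have to be found in the camera images.
- box: Fixed blue open-topped box, outside 180 (own x) by 360 (y) by 78 high, walls 6 thick, amber cover. Origin: centre of underside on the bench, z up, +x to the hinge (back) wall, away from the robot, yaw within 0.15 rad. Inside: white bed, top 26 above the bench, with four open-topped slots 72 apart along y, each 126 (x) by 46 (y), 14 deep, floor 12 above the bench.
- lid (a joint): Cover angle (rad): 0 shut flat, 1.65 open stop, just past upright; grows as it opens. Friction hinge, about 0.6 N m: it stays where it is left and takes up to about 5 N at the bar. Cover plate 180 by 360 by 6, 0.35 kg, amber, see-through; when shut its top is 84 above the bench. It may start slightly ajar.
- bar (a point): Middle of the red handle bar: round, 12 diameter, 140 long, along box y, held by two arms (65 either side of the middle) 45 in front of the cover's front edge, free space between. Cover shut: centre 82 above the bench. It moves on an arc of 225 radius about the hinge and can be pinched across from above at any cover angle, turning between the fingers.
- hinge (a point): Middle of the cover's hinge axis (along box y), on the back top edge of the box, 78 above the bench.
- mark (a point): Centre of the round white mark (90 diameter) in the middle of the cover's upper face.
- weight: Brass hold-down weight, 0.3 to 0.6 kg: a disc of 64 diameter and 30 high with an upright knob of 24 diameter and 32 high on it (62 high in all). Origin: centre of its underside, z up. It starts standing on the bench to the left of the box.
- carrier1: Sample carrier (may be absent), 0.1 to 0.16 kg: grey block 120 (own x) by 40 (y) by 18 high, foot 112 by 34 over the lowest 6; one end blue, the other white, 25 each. Upright black grip fin on top in the middle: 50 (x) by 14 thick (y), from 18 to 46 above the underside. Origin: centre of underside; +x to the blue end. Starts in slot 1, blue end to the robot.
- blue1 (a point): Middle of the upper edge area of carrier 1's blue end: 55 from its origin along own x, 18 up.
- slot1 (a point): Centre of the floor of slot 1, 12 above the bench (slot 1 lies at box +y, slot 4 at box -y). Home of carrier 1; a seated carrier's origin is here, with about 3 mm play each way.
- carrier2: Sample carrier (may be absent), 0.1 to 0.16 kg: grey block 120 (own x) by 40 (y) by 18 high, foot 112 by 34 over the lowest 6; one end blue, the other white, 25 each. Upright black grip fin on top in the middle: 50 (x) by 14 thick (y), from 18 to 46 above the underside. Origin: centre of underside; +x to the blue end. Starts in slot 2, blue end to the robot.
- blue2 (a point): Middle of the upper edge area of carrier 2's blue end: 55 from its origin along own x, 18 up.
- slot2 (a point): Centre of the floor of slot 2, 12 above the bench (slot 1 lies at box +y, slot 4 at box -y). Home of carrier 2; a seated carrier's origin is here, with about 3 mm play each way.
- carrier3: Sample carrier (may be absent), 0.1 to 0.16 kg: grey block 120 (own x) by 40 (y) by 18 high, foot 112 by 34 over the lowest 6; one end blue, the other white, 25 each. Upright black grip fin on top in the middle: 50 (x) by 14 thick (y), from 18 to 46 above the underside. Origin: centre of underside; +x to the blue end. Starts in slot 3, blue end to the robot.
- blue3 (a point): Middle of the upper edge area of carrier 3's blue end: 55 from its origin along own x, 18 up.
- slot3 (a point): Centre of the floor of slot 3, 12 above the bench (slot 1 lies at box +y, slot 4 at box -y). Home of carrier 3; a seated carrier's origin is here, with about 3 mm play each way.
- carrier4: Sample carrier (may be absent), 0.1 to 0.16 kg: grey block 120 (own x) by 40 (y) by 18 high, foot 112 by 34 over the lowest 6; one end blue, the other white, 25 each. Upright black grip fin on top in the middle: 50 (x) by 14 thick (y), from 18 to 46 above the underside. Origin: centre of underside; +x to the blue end. Starts in slot 4, blue end to the robot.
- blue4 (a point): Middle of the upper edge area of carrier 4's blue end: 55 from its origin along own x, 18 up.
- slot4 (a point): Centre of the floor of slot 4, 12 above the bench (slot 1 lies at box +y, slot 4 at box -y). Home of carrier 4; a seated carrier's origin is here, with about 3 mm play each way.
- amber_bottle: Large amber jar, orange cap, 72 diameter, 150 high. Origin: centre of its underside. A bystander: leave it alone.
- dropper_bottle: Small black bottle, blue cap, 40 diameter, 80 high. Origin: centre of its underside. A bystander: leave it alone.
- beaker: White beaker, 72 diameter, 85 high. Origin: centre of its underside. A bystander: leave it alone.
- clear_bottle: Small clear bottle, white cap, 48 diameter, 90 high. Origin: centre of its underside. A bystander: leave it alone.
- red_bottle: Amber bottle, red cap, 60 diameter, 120 high. Origin: centre of its underside. A bystander: leave it alone.
Mind the look-alikes: they are no part of the job. Of the things shaped like the weight, the brass one is meant.

How it is judged:
By the outcome, as a careful person would: the job done as asked, in the order asked, and still so for the second after the job is handed in, with the robot touching nothing.
Of carrier1, carrier2, carrier3, carrier4 only 2 to 4 are there at a start; the rules pass over those that are not, and their reading is None.
At some moment in a run one of weight may be knocked a few centimetres aside while the robot is not near it.
Once in a run the grip may slacken for a moment while it holds something.
It also fails if it takes over 210 s, if anything falls off the work surface, if the arm or the gripper's body presses on something with over 40 N, if the wrist force passes 120 N, or if a joint passes its speed limit or range.

### The arm

A 7-joint arm with a two-finger parallel gripper is mounted at the origin on the work surface. World frame = base frame: x ahead of the robot, y to its left, z up, the work surface at z = 0. Lengths are in m, angles in rad, forces in N, time in s.
With the tool pointing down it reaches from about 0.425 to 0.925 m from the base axis. Payload 6.8 kg.
Tool frame: the origin (TCP) lies midway between the tips of the shut fingers; the grasp point (between the pads) lies 19 mm behind it; x points along the fingers, z is the direction in which the jaws open and shut, and the axes are right-handed (so a half turn about x gives the same grasp; the last joint's range is limited). The gripper opens to 85 mm and grips with 20 to 120 N. Pads are 22 mm wide; open, the fingers measure 114 mm over their backs; the gripper's body (76 mm by 85 mm) begins 54 mm behind the grasp point. The pads swing forward as they close: fully open they stand 13 mm farther back than shut.
Start: joints at [1.161, 0.477, 0.022, 1.555, -0.011, 1.109, -0.083], TCP at [0.201, -0.645, 0.231] pointing down, gripper open.
Joint ranges: [-2.96, 2.96], [-0.34, 2.1], [-1.41, 1.46], [0.24, 2.44], [-1.37, 4.51], [0.17, 1.92], [-2.96, 2.96]. Speed limits (rad/s): [2.39, 2.39, 3.14, 3.14, 3.14, 3.14, 3.14].

### API

Orientations are given as a unit quaternion [w, x, y, z].
In Python, from station import bot gives the robot as it stands. The module is installed in compiled form; this text tells all that it offers.
- The arm moves only by the shell command python3 -m jog 'ROWS' [FORCE]. ROWS is text: rows parted by semicolons, each of 7 numbers parted by spaces: the shift along the tool's x, y, z in mm, then the turn, a rotation vector about the tool's x, y, z in units of 6 degrees (1.0 is 6 degrees), then the finger opening in mm, from 0 to 85.4. A call has 1 to 5 rows; each row shifts and turns the commanded pose from where the row before left it, along the tool's axes as they then stand; what a row does not reach is not made up. A row lasts 1/10 s, in which the tool goes at most 50 mm and 8.59 degrees, less where a joint would pass 70% of its speed; a pose out of reach is approached as far as the arm can. A call with a gripper value outside its range is refused whole. The fingers move at their own pace and stop on an object; FORCE is the grip in N (left out, the last holds). Time passes only in rows, so rows that do not move let the fingers close. It gives the time, the measured TCP pose, the force and the opening at its end, in the units of the state.
- bot.get_obs(): the state, without advancing time (a new reading comes with each control period).
- bot.read_camera(name): name is "scene" or "top" or "wrist"; returns (picture, depth): 384x512x3 uint8, red, green, blue; 384x512 float32, m along the optical axis (not along the pixel's ray), 0 where there is no reading.
- bot.calibration(name): a dict with "fx", "fy", "cx", "cy" (pixels), "T" (4x4, takes a point from camera to world coordinates). Camera axes: x right, y up, looking along -z (the intrinsics and any distortion apply to the point x, -y, -z); pixel columns grow to the right and rows downward; lengths in m; the calibration is good to about 2 mm. A picture is of the moment at which its call begins: read the wrist's pose just before it. calibration takes no time and is no camera call; for the wrist camera it gives the pose at the moment of the call.
- bot.hand_in(): hands the job in, once; it reports no verdict.
The state is a dict: "t": time; "q": joint angles; "joint_vel": joint speeds; "joint_torque": joint torques, N m; "eef_pos": TCP position; "tool_rot": TCP orientation; "contact_force": force on the tool from outside, world axes, zero at the start; "torque": the same for the moment, N m; "gripper_width": opening from 0.0 (shut) to 1.0 (fully open).
Only numpy, scipy, OpenCV 4.12 (cv2) and the standard library are available. Lean on these libraries where they do the work, as an engineer would, in place of code of your own. Each camera call takes 0.05 s, during which the arm holds its last target.

## Working session

There is one attempt and no reset: what is moved stays moved. The work goes in short steps, Python scripts to look and compute and a shell command to move; the robot and the scene stay as the last step left them, time stands still between calls to the robot, and variables do not carry over. Pictures are saved under pics/ and viewed, and the job is handed in when it is done.

```bash
ls; mkdir -p pics; cat > h.py <<'E'
import numpy as np, cv2
from station import bot
from scipy.spatial.transform import Rotation as R
np.set_printoptions(precision=4,suppress=True)
def rot(q): return R.from_quat([q[1],q[2],q[3],q[0]]).as_matrix()
def snap(name,fn=None):
    c=bot.calibration(name); p,d=bot.read_camera(name)
    if fn: cv2.imwrite('pics/'+fn,p[:,:,::-1])
    return p,d,c
def cloud(d,c):
    v,u=np.indices(d.shape); x=(u-c['cx'])/c['fx']*d; y=(v-c['cy'])/c['fy']*d
    P=np.stack([x,-y,-d,np.ones_like(d)],-1)@np.array(c['T']).T
    return P[...,:3]
E
python3 - <<'E'
from h import *
o=bot.get_obs(); print(o)
for n in ['scene','top','wrist']:
    p,d,c=snap(n,n+'0.png'); print(n,c)
    np.savez(n+'0.npz',p=p,d=d,P=cloud(d,c))
E
```

```text
pics
{'t': 0.0, 'q': array([ 1.1609,  0.4778,  0.0223,  1.5565, -0.0115,  1.1093, -0.0831]), 'joint_vel': array([-0.0012,  0.0002,  0.0003, -0.0002,  0.0007,  0.0018,  0.0009]), 'joint_torque': array([  0.0004, -59.6462,   1.608 , -28.1202,   0.0125,   0.0094,
        -0.    ]), 'eef_pos': array([ 0.2004, -0.6439,  0.2303]), 'tool_rot': array([ 0.5689,  0.4195,  0.57  , -0.4188]), 'contact_force': array([-0.7157, -0.1011,  0.7366]), 'torque': array([-0.0189, -0.0591, -0.0112]), 'gripper_width': 0.9972275143316165}
scene {'fx': 377.0488663474567, 'fy': 377.0488663474567, 'cx': 254.03417107340388, 'cy': 187.23983127132652, 'T': array([[ 0.3675, -0.4988,  0.7849,  1.5781],
       [ 0.9298,  0.1779, -0.3223, -0.4133],
       [ 0.0211,  0.8483,  0.5291,  0.8139],
       [ 0.    ,  0.    ,  0.    ,  1.    ]])}
top {'fx': 352.35307932255137, 'fy': 352.35307932255137, 'cx': 258.24395724265173, 'cy': 191.7659116306104, 'T': array([[ 0.0154,  0.9882, -0.1526,  0.3404],
       [-0.9998,  0.0173,  0.0109,  0.0405],
       [ 0.0134,  0.1524,  0.9882,  1.0468],
       [ 0.    ,  0.    ,  0.    ,  1.    ]])}
wrist {'fx': 275.84542026961725, 'fy': 275.84542026961725, 'cx': 256.35019158111953, 'cy': 193.0393971387657, 'T': array([[ 0.2979,  0.9157,  0.2697,  0.2675],
       [-0.9546,  0.2862,  0.0827, -0.6233],
       [-0.0015, -0.2821,  0.9594,  0.3731],
       [ 0.    ,  0.    ,  0.    ,  1.    ]])}
```

View pics/scene0.png

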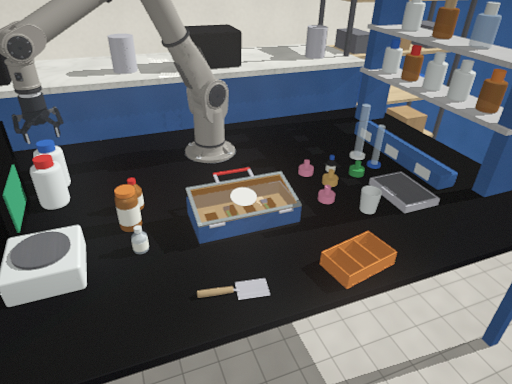

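View pics/top0.png

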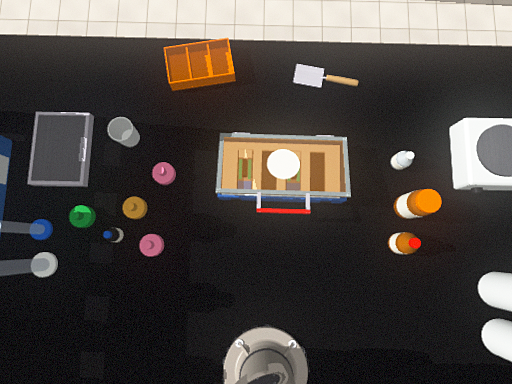

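```bash
python3 - <<'E'
from h import *
z=np.load('top0.npz'); p,d,P=z['p'],z['d'],z['P']
c=cv2.resize(p[120:225,205:365],None,fx=5,fy=5,interpolation=cv2.INTER_CUBIC); cv2.imwrite('pics/topc.png',c[:,:,::-1])
for n,(u,v) in dict(brass=(135,208),brass2=(132,204),bar=(284,210),barL=(262,209),barR=(306,211),mark=(283,164),TL=(222,137),TR=(346,138),BL=(219,194),BR=(348,198),pink=(164,173),pink2=(151,245),green=(82,216),white=(402,160)).items(): print(n,P[v,u])
for v in range(130,215,4): print(v,P[v,232],P[v,300])
E
```

```text
brass [0.4421 0.379  0.0456]
brass2 [0.4518 0.3835 0.0593]
bar [ 0.4347 -0.0376  0.1312]
barL [0.4362 0.02   0.1327]
barR [ 0.4329 -0.0949  0.1328]
mark [ 0.5639 -0.0365  0.1051]
TL [0.6427 0.1345 0.0878]
TR [ 0.6482 -0.2173  0.083 ]
BL [0.4816 0.1386 0.0786]
BR [ 0.4881 -0.2421 -0.0029]
pink [0.5443 0.3017 0.049 ]
pink2 [0.339  0.3225 0.0621]
green [0.4175 0.5305 0.0373]
white [ 0.592  -0.3829  0.0634]
130 [ 0.6934  0.113  -0.0001] [ 0.6973 -0.0971  0.001 ]
134 [0.6527 0.1067 0.0858] [ 0.6868 -0.098  -0.0063]
138 [0.6424 0.1067 0.0813] [ 0.6459 -0.0864  0.0823]
142 [0.6275 0.1057 0.0919] [ 0.6323 -0.0856  0.0882]
146 [0.615  0.1051 0.0949] [ 0.62   -0.0852  0.0906]
150 [0.6028 0.1047 0.0975] [ 0.6075 -0.0847  0.0938]
154 [0.5924 0.1046 0.0938] [ 0.595  -0.0842  0.0977]
158 [0.5795 0.1039 0.0999] [ 0.5845 -0.0846  0.0941]
162 [0.568  0.1036 0.1004] [ 0.5716 -0.0838  0.1002]
166 [0.5553 0.1028 0.1066] [ 0.5597 -0.0835  0.1026]
170 [0.5447 0.1027 0.1042] [ 0.548  -0.0832  0.1047]
174 [0.5325 0.102  0.1097] [ 0.5365 -0.0829  0.1064]
178 [0.5215 0.1018 0.1095] [ 0.5247 -0.0824  0.1098]
182 [0.5098 0.1012 0.1133] [ 0.5128 -0.0817  0.115 ]
186 [0.4985 0.1008 0.1154] [ 0.5018 -0.0817  0.1152]
190 [0.4871 0.1003 0.1192] [ 0.4906 -0.0814  0.1171]
194 [0.4898 0.1059 0.0272] [ 0.4791 -0.0808  0.1214]
198 [0.4755 0.1044 0.0458] [ 0.4739 -0.086   0.0816]
202 [ 0.4699  0.1071 -0.0026] [ 0.4734 -0.0969 -0.0021]
206 [ 0.4577  0.1067 -0.0008] [ 0.4608 -0.0963  0.0022]
210 [ 0.446   0.1066 -0.0038] [ 0.4355 -0.0796  0.1299]
214 [ 0.4338  0.1061 -0.001 ] [ 0.4372 -0.0967 -0.0012]
```

View pics/topc.png

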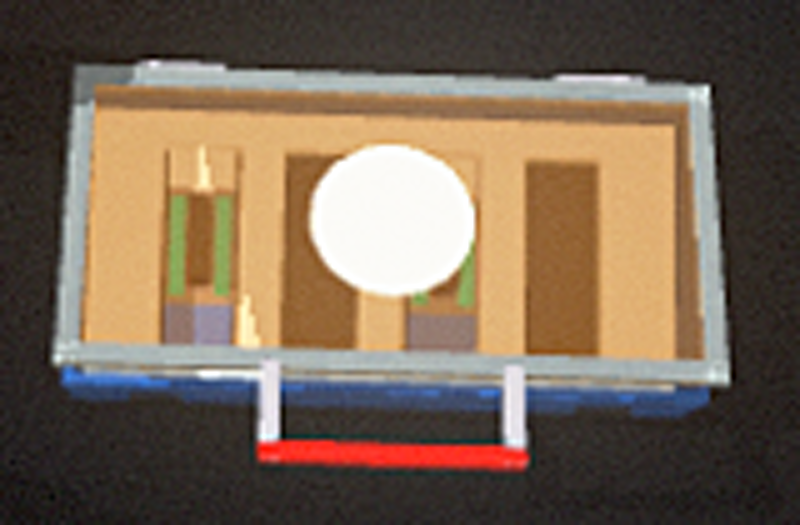

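```bash
cat >> h.py <<'E'
def fitbox(z):
    p,d,P=z
    p=p.astype(int); r,g,b=p[...,0],p[...,1],p[...,2]
    red=(r>150)&(g<70)&(b<70)&(P[...,0]>.38)&(P[...,0]<.75)&(abs(P[...,1]+.04)<.2)
    return red
def axes():
    o=bot.get_obs(); M=rot(o['tool_rot']); return np.array(o['eef_pos']),M,o
def go(pos,M2=None):
    p,M,o=axes(); s=M.T@(np.array(pos)-p)*1000; print('t',o['t'],'pos',p,'F',o['contact_force'],'w',o['gripper_width']*85.4)
    print('shift mm (tool)',s)
    if M2 is not None: print('turn units',R.from_matrix(M.T@M2).as_rotvec()/np.radians(6))
def down(yawjaw): # tool x down, z(jaw) at world yaw angle
    x=np.array([0,0,-1.]); zz=np.array([np.cos(yawjaw),np.sin(yawjaw),0]); return np.stack([x,np.cross(zz,x),zz],1)
E
python3 - <<'E'
from h import *
z=np.load('top0.npz'); z=(z['p'],z['d'],z['P']); p,d,P=z
red=fitbox(z); Q=P[red]; Q=Q[Q[:,2]>.1]; c=Q.mean(0); u,s,v=np.linalg.svd(Q-c); print('bar',len(Q),c,v[0],Q[:,1].min(),Q[:,1].max())
w=(p.min(-1)>235)&(abs(P[...,1]+.04)<.06)&(abs(P[...,0]-.56)<.06); Q=P[w];c=Q.mean(0); u,s,v=np.linalg.svd(Q-c); n=v[2]*np.sign(v[2][2]); print('mark',len(Q),c,'n',n,'angle',np.arccos(n[2]),np.arctan2(n[1],n[0]))
# lid points
m=(P[...,2]>.07)&(P[...,0]>.46)&(P[...,0]<.7)&(P[...,1]<.17)&(P[...,1]>-.25)
print(m.sum()); vv,uu=np.where(m)
# left/right edges by x slices
for x0 in np.arange(.48,.66,.02):
    k=m&(abs(P[...,0]-x0)<.005)
    print(x0,P[k][:,1].min(),P[k][:,1].max(),P[k][:,2].mean())
# back edge: P rows by y
for y0 in np.arange(-.2,.14,.04):
    k=m&(abs(P[...,1]-y0)<.004); print('y',y0,P[k][:,0].min(),P[k][:,0].max())
pos,M,o=axes(); print(M)
bb=(P[...,2]>.03)&(abs(P[...,0]-.45)<.06)&(abs(P[...,1]-.385)<.06); Q=P[bb]; print('brass',Q.mean(0),Q[:,2].max(),Q.min(0),Q.max(0))
k=Q[:,2]>.05; print('knob',Q[k].mean(0),k.sum())
E
```

```text
bar 221 [ 0.4337 -0.0365  0.1313] [-0.0149 -0.9999 -0.0052] -0.1056536155966118 0.03299763015608995
mark 734 [ 0.5662 -0.0371  0.1021] n [ 0.2056 -0.0052  0.9786] angle 0.20709773631134418 -0.025086690316725592
8271
0.48 -0.21519398399678924 0.1425785743629933 0.10392260111338371
0.5 -0.21698412959406926 0.14323302669563662 0.11513058171807404
0.52 -0.21530938507790726 0.14216443788612237 0.11104092375739888
0.54 -0.21764857935825388 0.14285988200227984 0.1069634346880749
0.56 -0.21581502896396593 0.14165009035865436 0.10300428538397358
0.5800000000000001 -0.21709788307746947 0.14239493019685315 0.09893497705749447
0.6000000000000001 -0.21652444931117593 0.14086186281012045 0.0945301067939172
0.6200000000000001 -0.21778720280989416 0.14179503816451003 0.09057138958910058
0.6400000000000001 -0.21627201592996487 0.1403110626108176 0.08633139050147841
0.6600000000000001 -0.18167142600148575 0.14090179416506818 0.08063774357905688
y -0.2 0.47170471273061587 0.6504334635002027
y -0.16 0.4726100637304892 0.6575207883697544
y -0.12 0.47245502753514024 0.6523954071490277
y -0.07999999999999999 0.47433600819447536 0.6545049635895049
y -0.03999999999999998 0.47391398816920033 0.6545976764270656
y 2.7755575615628914e-17 0.47554243968161286 0.6560779553696985
y 0.040000000000000036 0.4753378308428581 0.653975871848246
y 0.08000000000000002 0.4770369577672363 0.6618949252901352
y 0.12000000000000005 0.47637937058352453 0.6562600759087013
[[-0.0005  0.9548  0.2972]
 [ 0.0013  0.2972 -0.9548]
 [-1.     -0.0001 -0.0014]]
brass [0.4475 0.3876 0.0417] 0.06466656258196735 [0.4176 0.362  0.03  ] [0.4786 0.4181 0.0647]
knob [0.4471 0.3878 0.0605] 63
```

```bash
python3 -m jog '0 0 -47 0 0 0 30;0 0 -47 0 0 0 30;0 0 -47 0 0 0 30;0 0 -47 0 0 0 30;0 0 -45 0 0 0 30' 20; for i in 1 2; do :; done; python3 -m jog '0 46 -2.4 -1 0 0 30;0 46 -2.4 -1 0 0 30;0 46 -2.4 -1 0 0 30;0 46 -2.4 -1 0 0 30;0 46 -2.4 -1 0 0 30'; python3 -m jog '0 46 -2.4 -1 0 0 30;0 46 -2.4 -1 0 0 30;0 46 -2.4 -1 0 0 30;0 46 -2.4 -1 0 0 30;0 46 -2.4 -1 0 0 30'
python3 -c "
from h import *
go([.434,-.0365,.20],down(-.015))"
```

```text
t: 0.65
eef_pos: [0.1307, -0.4199, 0.2309]
tool_rot: [0.569, 0.419, 0.57, -0.419]
contact_force: [-0.3, -0.3, 0.9]
gripper_width: 0.354
t: 1.15
eef_pos: [0.3255, -0.2993, 0.2314]
tool_rot: [0.659, 0.256, 0.659, -0.256]
contact_force: [0.7, 0.2, -1.2]
gripper_width: 0.352
t: 1.65
eef_pos: [0.4307, -0.097, 0.2314]
tool_rot: [0.703, 0.077, 0.703, -0.077]
contact_force: [0.2, 0.6, 0.1]
gripper_width: 0.348
t 1.65 pos [ 0.4307 -0.097   0.2314] F [0.216  0.5795 0.1271] w 29.753825371138973
shift mm (tool) [31.409  59.7911 -9.9003]
turn units [-1.936   0.0061 -0.0008]
```

```bash
python3 -m jog '0 30 -3 -1 0 0 35;0 30 -3 -.94 0 0 35;0 0 0 0 0 0 35'
python3 -c "
from h import *
p,d,c=snap('wrist','w1.png'); P=cloud(d,c)
m=(p[...,0]>130)&(p[...,1]<70)&(p[...,2]<70); Q=P[m]; Q=Q[Q[:,2]>.1]; print(len(Q),Q.mean(0),Q.min(0),Q.max(0), np.linalg.svd(Q-Q.mean(0))[2][0])
go([.434,-.0365,.109],down(-.015))"
```

```text
t: 1.95
eef_pos: [0.4342, -0.0345, 0.2315]
tool_rot: [0.707, 0.004, 0.707, -0.003]
contact_force: [0.0, -0.0, 0.6]
gripper_width: 0.413
1717 [ 0.4331 -0.0313  0.1338] [ 0.427  -0.1079  0.1268] [0.4391 0.0367 0.3742] [0.0112 0.9979 0.0639]
t 2.0 pos [ 0.4341 -0.037   0.2313] F [ 0.2052 -0.522  -0.4935] w 35.121312069524706
shift mm (tool) [122.3114   0.4456  -0.0875]
turn units [ 0.0009  0.0002 -0.0012]
```

View pics/w1.png

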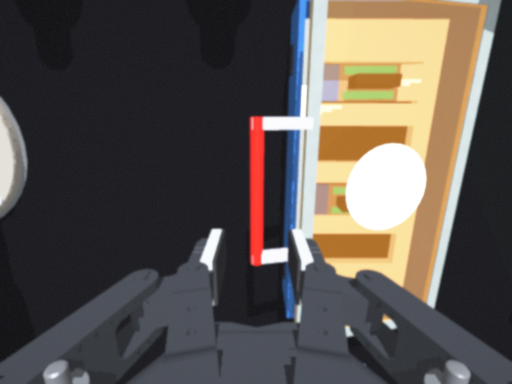

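```bash
python3 -m jog '40 0 0 0 0 0 35;40 0 0 0 0 0 35;25 0 0 0 0 0 35;15 0 0 0 0 0 35;2 0 0 0 0 0 35'; python3 -m jog '0 0 0 0 0 0 5;0 0 0 0 0 0 5;0 0 0 0 0 0 5;0 0 0 0 0 0 5' 20;python3 -c "
from h import *
go([.434,-.0365,.109],down(-.015))
snap('wrist','w2.png')"
```

```text
t: 2.5
eef_pos: [0.4325, -0.04, 0.1074]
tool_rot: [0.706, 0.008, 0.709, -0.008]
contact_force: [-0.9, -0.7, 0.1]
gripper_width: 0.41
t: 2.9
eef_pos: [0.4343, -0.0393, 0.1099]
tool_rot: [0.707, 0.006, 0.707, -0.007]
contact_force: [-1.6, -1.5, 1.1]
gripper_width: 0.13
t 2.9 pos [ 0.4343 -0.0393  0.1099] F [-1.6115 -1.4772  1.1225] w 11.08521625020262
shift mm (tool) [ 0.9273  2.7657 -0.3791]
turn units [-0.0403  0.0075  0.0091]
```

View pics/w2.png

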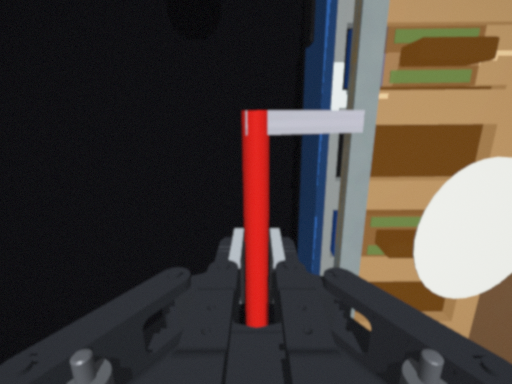

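```bash
python3 - <<'E'
from h import *
ph=np.linspace(.224,1.668,31); r=225; x=-r*np.cos(ph); z=r*np.sin(ph)
for i in range(30):
    print('%.1f 0 %.1f;'%(-(z[i+1]-z[i]),x[i+1]-x[i]),end='\n' if i%5==4 else ' ')
E
```

```text
-10.5 0 2.7; -10.4 0 3.2; -10.2 0 3.7; -10.0 0 4.1; -9.8 0 4.6;
-9.6 0 5.1; -9.3 0 5.5; -9.0 0 6.0; -8.7 0 6.4; -8.4 0 6.8;
-8.1 0 7.2; -7.7 0 7.6; -7.3 0 8.0; -7.0 0 8.3; -6.5 0 8.6;
-6.1 0 8.9; -5.7 0 9.2; -5.2 0 9.5; -4.8 0 9.7; -4.3 0 9.9;
-3.8 0 10.1; -3.3 0 10.3; -2.8 0 10.5; -2.3 0 10.6; -1.8 0 10.7;
-1.3 0 10.8; -0.8 0 10.8; -0.3 0 10.8; 0.3 0 10.8; 0.8 0 10.8;
```

```bash
python3 -m jog '-10.5 0 2.7 0 0 0 5;-10.4 0 3.2 0 0 0 5;-10.2 0 3.7 0 0 0 5;-10 0 4.1 0 0 0 5;-9.8 0 4.6 0 0 0 5' 20; python3 -m jog '-9.6 0 5.1 0 0 0 5;-9.3 0 5.5 0 0 0 5;-9 0 6 0 0 0 5;-8.7 0 6.4 0 0 0 5;-8.4 0 6.8 0 0 0 5'
```

```text
t: 3.45
eef_pos: [0.4518, -0.0394, 0.1609]
tool_rot: [0.706, 0.006, 0.708, -0.007]
contact_force: [-3.3, -3.4, -3.6]
gripper_width: 0.125
t: 3.95
eef_pos: [0.4797, -0.0398, 0.2054]
tool_rot: [0.705, 0.006, 0.709, -0.007]
contact_force: [-10.0, -4.1, 2.5]
gripper_width: 0.131
```

```bash
python3 -m jog '-8.1 0 7.2 0 0 0 5;-7.7 0 7.6 0 0 0 5;-7.3 0 8 0 0 0 5'; python3 -c "
from h import *
p,d,c=snap('top','t2.png'); P=cloud(d,c)
red=fitbox((p,d,P)); Q=P[red];print(len(Q),Q.mean(0));go([0,0,0])
snap('wrist','w3.png')"
```

```text
t: 4.25
eef_pos: [0.5012, -0.0401, 0.2289]
tool_rot: [0.704, 0.006, 0.71, -0.007]
contact_force: [-17.9, -2.2, 11.8]
gripper_width: 0.13
90 [0.5007 0.006  0.2471]
t 4.3 pos [ 0.5032 -0.04    0.2304] F [-18.4684  -3.8195  17.8717] w 11.049135218555953
shift mm (tool) [ 233.5409   30.8996 -502.3458]
```

View pics/w3.png

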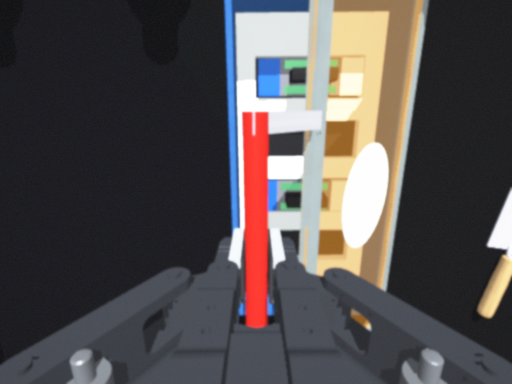

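View pics/t2.png

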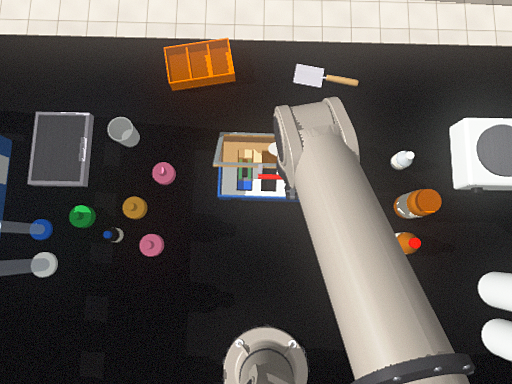

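```bash
python3 -m jog '-2.2 0 -2 0 0 0 5;0 0 0 0 0 0 5'; python3 -c "
from h import *
go([0,0,0])"
```

```text
t: 4.55
eef_pos: [0.504, -0.04, 0.2314]
tool_rot: [0.708, 0.007, 0.706, -0.007]
contact_force: [0.5, -3.6, -2.1]
gripper_width: 0.134
t 4.55 pos [ 0.504  -0.04    0.2314] F [ 0.5102 -3.5597 -2.0579] w 11.457944803874737
shift mm (tool) [ 230.2232   30.5563 -505.2169]
```

```bash
python3 - <<'E'
from h import *
ph=np.linspace(.837,1.668,18); r=225; x=-r*np.cos(ph); z=r*np.sin(ph)
for i in range(17):
    print('%.1f 0 %.1f;'%(-(z[i+1]-z[i]),x[i+1]-x[i]),end='\n' if i%5==4 else ' ')
E
```

```text
-7.2 0 8.3; -6.7 0 8.7; -6.3 0 9.0; -5.9 0 9.3; -5.4 0 9.6;
-4.9 0 9.8; -4.4 0 10.1; -3.9 0 10.3; -3.4 0 10.4; -2.9 0 10.6;
-2.4 0 10.7; -1.9 0 10.8; -1.3 0 10.9; -0.8 0 11.0; -0.3 0 11.0;
0.3 0 11.0; 0.8 0 11.0;
```

```bash
python3 -m jog '-7.2 0 8.3 0 0 0 5;-6.7 0 8.7 0 0 0 5;-6.3 0 9 0 0 0 5;-5.9 0 9.3 0 0 0 5;-5.4 0 9.6 0 0 0 5';  python3 -m jog '-4.9 0 9.8 0 0 0 5;-4.4 0 10.1 0 0 0 5;-3.9 0 10.3 0 0 0 5;-3.4 0 10.4 0 0 0 5;-2.9 0 10.6 0 0 0 5'
```

```text
t: 5.05
eef_pos: [0.5482, -0.0406, 0.2635]
tool_rot: [0.706, 0.007, 0.708, -0.007]
contact_force: [-6.6, -2.0, 4.9]
gripper_width: 0.129
t: 5.55
eef_pos: [0.6003, -0.041, 0.2835]
tool_rot: [0.707, 0.007, 0.707, -0.006]
contact_force: [-6.1, -0.7, 6.8]
gripper_width: 0.125
```

```bash
python3 -m jog '-3.2 0 10.7 0 0 0 5;-2.2 0 10.8 0 0 0 5;-1.3 0 10.9 0 0 0 5;-0.8 0 11 0 0 0 5';  python3 -m jog '-.3 0 11 0 0 0 5;.3 0 8 0 0 0 5;.5 0 5 0 0 0 5'
```

```text
t: 5.95
eef_pos: [0.6439, -0.0416, 0.2898]
tool_rot: [0.708, 0.007, 0.707, -0.006]
contact_force: [-3.4, 0.9, 4.7]
gripper_width: 0.132
t: 6.25
eef_pos: [0.668, -0.042, 0.2889]
tool_rot: [0.708, 0.007, 0.707, -0.006]
contact_force: [-3.8, 2.7, 5.4]
gripper_width: 0.129
```

```bash
for i in 1; do python3 -m jog '.3 0 4 0 0 0 5;0 0 0 0 0 0 5'; python3 -m jog '.3 0 3 0 0 0 5;0 0 0 0 0 0 5'; done
```

```text
t: 6.45
eef_pos: [0.6722, -0.042, 0.2885]
tool_rot: [0.708, 0.007, 0.706, -0.006]
contact_force: [-0.0, 3.2, 3.6]
gripper_width: 0.131
t: 6.65
eef_pos: [0.6745, -0.042, 0.2882]
tool_rot: [0.708, 0.007, 0.707, -0.006]
contact_force: [0.1, 4.0, 4.6]
gripper_width: 0.136
```

```bash
python3 -m jog '.3 0 3 0 0 0 5;0 0 0 0 0 0 5'; python3 -m jog '.3 0 2 0 0 0 5;0 0 0 0 0 0 5'
```

```text
t: 6.85
eef_pos: [0.6756, -0.0421, 0.2881]
tool_rot: [0.706, 0.007, 0.708, -0.006]
contact_force: [-7.8, 3.7, 9.0]
gripper_width: 0.132
t: 7.05
eef_pos: [0.6757, -0.0421, 0.288]
tool_rot: [0.705, 0.006, 0.709, -0.006]
contact_force: [-16.7, 3.4, 14.1]
gripper_width: 0.135
```

```bash
python3 -m jog '-1.2 0 -2 0 0 0 5;0 0 0 0 0 0 35;0 0 0 0 0 0 35;0 0 0 0 0 0 35'; python3 -m jog '-30 0 0 0 0 0 35;-40 0 0 0 0 0 35;0 0 0 0 0 0 35'; python3 -c "
from h import *
p,d,c=snap('top','t3.png');snap('scene','s3.png');np.savez('t3.npz',p=p,d=d,P=cloud(d,c))
go([.6,-.04,.4],down(-np.pi/2-.015))"
```

```text
t: 7.45
eef_pos: [0.6768, -0.0443, 0.288]
tool_rot: [0.707, 0.007, 0.707, -0.007]
contact_force: [-0.4, -0.1, 0.4]
gripper_width: 0.41
t: 7.75
eef_pos: [0.6791, -0.0432, 0.3646]
tool_rot: [0.711, 0.007, 0.704, -0.007]
contact_force: [1.2, 0.4, 0.4]
gripper_width: 0.404
t 7.85 pos [ 0.6772 -0.0436  0.3595] F [0.0533 0.6038 0.2573] w 34.88359942815565
shift mm (tool) [-40.7271   2.0521 -77.1511]
turn units [14.9583  0.0211 -0.0155]
```

View pics/s3.png

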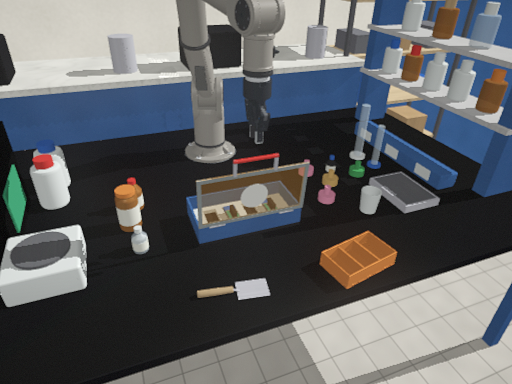

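View pics/t3.png

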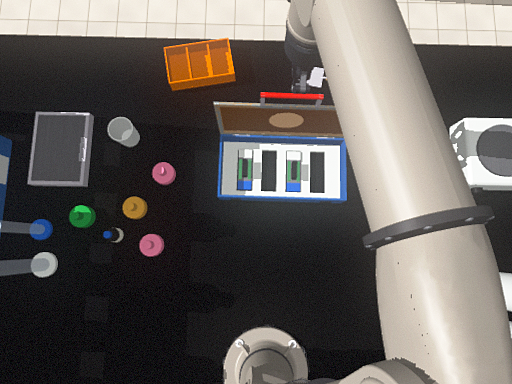

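```bash
python3 - <<'E'
from h import *
z=np.load('t3.npz'); p,d,P=z['p'],z['d'],z['P']
c=cv2.resize(p[90:210,205:365],None,fx=5,fy=5,interpolation=cv2.INTER_NEAREST); cv2.imwrite('pics/t3c.png',c[:,:,::-1])
# blue rim: z about .078
r,g,b=[p[...,i].astype(int) for i in range(3)]
reg=(abs(P[...,0]-.56)<.13)&(abs(P[...,1]+.038)<.21)
rim=reg&(b>r+40)&(P[...,2]>.065)&(P[...,2]<.09)
Q=P[rim][:,:2].astype(np.float32); print('rim',len(Q),cv2.minAreaRect(Q),Q.min(0),Q.max(0))
# empty slots
deep=reg&(P[...,2]<.02)&(P[...,2]>.0)&(abs(P[...,0]-.56)<.08)&(abs(P[...,1]+.038)<.17)
n,l,s,ce=cv2.connectedComponentsWithStats(deep.astype(np.uint8))
for i in range(1,n):
    if s[i,4]>60:
        Q=P[l==i]; print('deep',s[i],Q.mean(0),Q.min(0),Q.max(0),cv2.minAreaRect(Q[:,:2].astype(np.float32)))
fin=reg&(P[...,2]>.048)&(P[...,2]<.066)&(abs(P[...,0]-.56)<.05)&(abs(P[...,1]+.038)<.15)
n,l,s,ce=cv2.connectedComponentsWithStats(fin.astype(np.uint8))
for i in range(1,n):
    if s[i,4]>15:
        Q=P[l==i]; print('fin',s[i],Q.mean(0),Q.min(0),Q.max(0))
E
```

```text
rim 1025 ((0.5638476014137268, -0.03755536675453186), (0.3608550727367401, 0.18149632215499878), 89.15160369873047) [ 0.471 -0.218] [0.6559 0.1434]
deep [261 150  16  41 627] [ 0.5662 -0.0016  0.011 ] [ 0.5054 -0.0239  0.0053] [0.6283 0.0216 0.0193] ((0.5669103264808655, -0.0008569974452257156), (0.12282957136631012, 0.0452318899333477), 0.42249736189842224)
deep [310 151  16  42 615] [ 0.5636 -0.1467  0.0112] [ 0.5022 -0.1693  0.006 ] [ 0.6265 -0.1248  0.0199] ((0.56429123878479, -0.1470460742712021), (0.044230349361896515, 0.12434493750333786), 89.63236236572266)
fin [242 159   6  17  83] [0.5649 0.0698 0.0564] [0.541  0.0631 0.0481] [0.5887 0.0773 0.0619]
fin [292 161   5  17  84] [ 0.5614 -0.0722  0.0567] [ 0.5382 -0.0784  0.052 ] [ 0.5853 -0.0664  0.0608]
```

View pics/t3c.png

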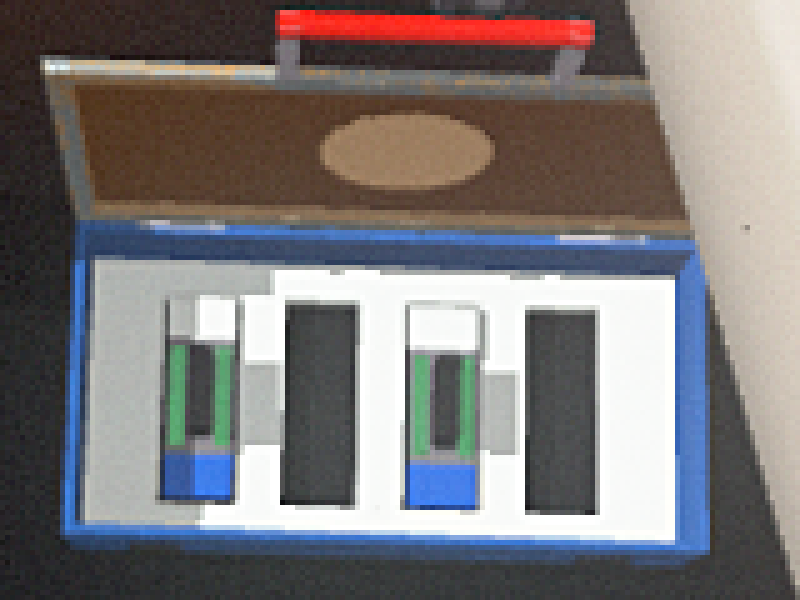

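```bash
python3 - <<'E'
from h import *
a=cv2.imread('pics/scene0.png')[60:150,0:100]; b=cv2.imread('pics/s3.png')[60:150,210:310]
cv2.imwrite('pics/g.png',cv2.resize(np.hstack([a,b]),None,fx=4,fy=4,interpolation=cv2.INTER_CUBIC))
E
```

```text
(no output)
```

View pics/g.png

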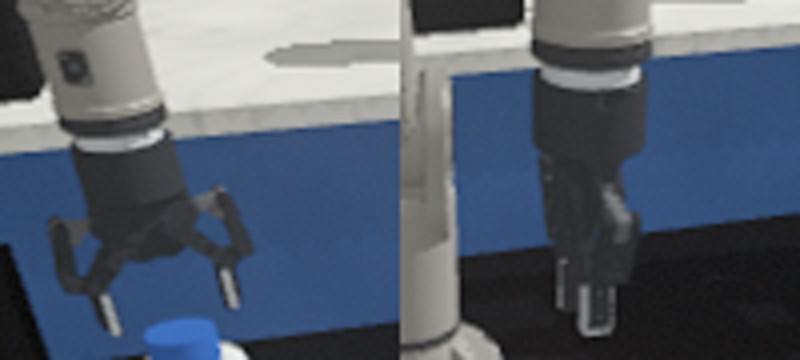

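```bash
python3 -m jog '0 10 -40 0 0 0 40;0 10 -40 0 0 0 40;0 10 -36 0 0 0 40;20 0 0 1.4 0 0 40;20 0 0 1.4 0 0 40' ; python3 -m jog '20 0 0 1.4 0 0 40;20 0 0 1.4 0 0 40;20 0 0 1.4 0 0 40;20 0 0 1.4 0 0 40;0 0 0 1.4 0 0 40';python3 -m jog '0 0 0 1.4 0 0 40;0 0 0 1.4 0 0 40;0 0 0 1.4 0 0 40;0 0 0 .96 0 0 40;0 0 0 0 0 0 40'; python3 -c "
from h import *
p,d,c=snap('wrist','w4.png');np.savez('w4.npz',p=p,d=d,P=cloud(d,c));
go([.5624,-.0728,.033],down(-np.pi/2-.015));print(axes()[2]['q'])"
```

```text
t: 8.35
eef_pos: [0.56, -0.0114, 0.3177]
tool_rot: [0.698, 0.111, 0.698, -0.112]
contact_force: [0.4, -0.8, -0.1]
gripper_width: 0.467
t: 8.85
eef_pos: [0.5584, -0.0119, 0.234]
tool_rot: [0.609, 0.353, 0.614, -0.356]
contact_force: [0.1, 0.1, 0.3]
gripper_width: 0.471
t: 9.35
eef_pos: [0.5603, -0.0114, 0.2372]
tool_rot: [-0.496, -0.503, -0.497, 0.505]
contact_force: [-0.5, -0.8, -0.1]
gripper_width: 0.467
t 9.4 pos [ 0.5604 -0.0113  0.2374] F [ 0.1739 -0.4367  0.224 ] w 40.15767018290872
shift mm (tool) [204.395    3.1303  61.3479]
turn units [0.0251 0.0042 0.0179]
[ 0.1723  0.3051 -0.3229  1.8073  0.1104  1.0486 -1.7752]
```

View pics/w4.png

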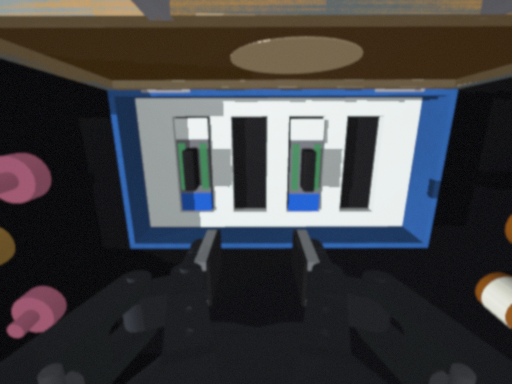

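```bash
cat >> h.py <<'E'
def fins(P,zmin=.048):
    reg=(abs(P[...,0]-.5638)<.08)&(abs(P[...,1]+.0376)<.17)
    fin=reg&(P[...,2]>zmin)&(P[...,2]<.066)
    n,l,s,ce=cv2.connectedComponentsWithStats(fin.astype(np.uint8))
    for i in range(1,n):
        if s[i,4]>30:
            Q=P[l==i]; print('fin',s[i],Q.mean(0),Q.min(0),Q.max(0))
def deeps(P):
    reg=(abs(P[...,0]-.5638)<.08)&(abs(P[...,1]+.0376)<.17)
    fin=reg&(P[...,2]>0)&(P[...,2]<.02)
    n,l,s,ce=cv2.connectedComponentsWithStats(fin.astype(np.uint8))
    for i in range(1,n):
        if s[i,4]>100:
            Q=P[l==i]; print('deep',s[i],Q.mean(0),Q.min(0),Q.max(0))
E
python3 -c "
from h import *
P=np.load('w4.npz')['P'];fins(P);deeps(P)"
```

```text
fin [182 149  16  43 549] [0.565  0.0673 0.0572] [0.5387 0.0611 0.0482] [0.589  0.0755 0.0603]
fin [302 150  15  42 530] [ 0.5621 -0.0742  0.0573] [ 0.5361 -0.0823  0.048 ] [ 0.5856 -0.0677  0.0599]
deep [174 117  38  55 138] [0.6085 0.0599 0.0127] [0.5539 0.0476 0.0105] [0.6255 0.0916 0.02  ]
deep [ 231  117   37   94 3270] [ 0.5639 -0.0029  0.0124] [ 0.4986 -0.0267  0.0094] [0.6244 0.0206 0.0197]
deep [286 116  39  95 296] [ 0.5885 -0.0655  0.0127] [ 0.4983 -0.099   0.0102] [ 0.6242 -0.0524  0.0196]
deep [ 339  116   44   95 3164] [ 0.5623 -0.1508  0.0126] [ 0.4968 -0.1715  0.0092] [ 0.6233 -0.1259  0.02  ]
```

```bash
python3 -m jog '0 2 42 0 0 0 40;45 0 20.5 0 0 0 40;45 0 0 0 0 0 40;40 0 0 0 0 0 40;30 0 0 0 0 0 40'; python3 -m jog '20 0 0 0 0 0 40;15 0 0 0 0 0 40;5 0 0 0 0 0 40;0 0 0 0 0 0 40'; python3 -c "
from h import *
snap('wrist','w5.png')
go([.5625,-.074,.033],down(-np.pi/2-.015))"
```

```text
t: 9.9
eef_pos: [0.5604, -0.074, 0.0755]
tool_rot: [-0.496, -0.502, -0.498, 0.504]
contact_force: [0.2, 0.0, -0.2]
gripper_width: 0.464
t: 10.3
eef_pos: [0.562, -0.0736, 0.0382]
tool_rot: [-0.496, -0.503, -0.497, 0.504]
contact_force: [-0.5, -0.9, -0.6]
gripper_width: 0.466
t 10.35 pos [ 0.5626 -0.0736  0.039 ] F [-0.2124 -0.1072  0.4985] w 40.1160610122073
shift mm (tool) [ 5.9616 -0.1462  0.4048]
turn units [ 0.0106  0.0001 -0.0069]
```

View pics/w5.png

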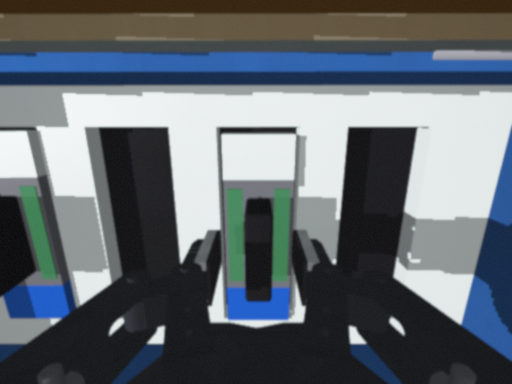

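```bash
python3 -m jog '3.5 0.5 0.4 0 0 0 5;0 0 0 0 0 0 5;0 0 0 0 0 0 5;0 0 0 0 0 0 5;0 0 0 0 0 0 5' 60;  python3 -m jog '-15 0 0 0 0 0 5;-20 0 0 0 0 0 5;-25 0 0 0 0 0 5;-25 0 0 0 0 0 5;-25 0 0 0 0 0 5'; python3 -c "
from h import *
snap('wrist','w6.png')
go([.5633,-.0742,.135],down(-np.pi/2-.015))"
```

```text
t: 10.85
eef_pos: [0.5633, -0.0741, 0.0357]
tool_rot: [0.497, 0.504, 0.496, -0.503]
contact_force: [-0.1, -1.3, 5.2]
gripper_width: 0.15
t: 11.35
eef_pos: [0.5621, -0.0737, 0.1465]
tool_rot: [-0.496, -0.503, -0.497, 0.504]
contact_force: [1.1, -0.5, -1.3]
gripper_width: 0.151
t 11.4 pos [ 0.5646 -0.0738  0.1507] F [ 1.0719 -0.6303  0.9427] w 12.805964609451152
shift mm (tool) [15.7368 -1.4107  0.3944]
turn units [ 0.0063  0.0028 -0.054 ]
```

View pics/w6.png

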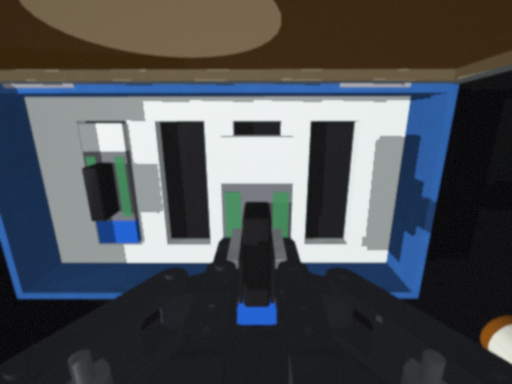

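```bash
for k in 1; do python3 -m jog '0 0 0 -1.4 0 0 5;0 0 0 -1.4 0 0 5;0 0 0 -1.4 0 0 5;0 0 0 -1.4 0 0 5;0 0 0 -1.4 0 0 5';python3 -m jog '0 0 0 -1.4 0 0 5;0 0 0 -1.4 0 0 5;0 0 0 -1.4 0 0 5;0 0 0 -1.4 0 0 5;0 0 0 -1.4 0 0 5';python3 -m jog '0 0 0 -1.4 0 0 5;0 0 0 -1.4 0 0 5;0 0 0 -1.4 0 0 5;0 0 0 -1.4 0 0 5;0 0 0 -1.4 0 0 5'; python3 -m jog '0 0 0 -1.4 0 0 5;0 0 0 -1.4 0 0 5;0 0 0 -1.4 0 0 5;0 0 0 -1.4 0 0 5;0 0 0 -1.4 0 0 5'; python3 -m jog '0 0 0 -1.4 0 0 5;0 0 0 -.6 0 0 5;0 0 0 0 0 0 5;0 0 0 0 0 0 5'; done; python3 -c "
from h import *
snap('wrist','w7.png')
go([.5633,-.0742,.07],down(np.pi/2-.015));print(axes()[2]['q'])"
```

```text
t: 11.9
eef_pos: [0.5622, -0.0739, 0.1454]
tool_rot: [0.645, 0.29, 0.645, -0.29]
contact_force: [0.0, 0.8, -0.8]
gripper_width: 0.152
t: 12.4
eef_pos: [0.5621, -0.074, 0.1454]
tool_rot: [0.706, 0.04, 0.706, -0.04]
contact_force: [0.4, 0.4, -1.2]
gripper_width: 0.15
t: 12.9
eef_pos: [0.5621, -0.0741, 0.1454]
tool_rot: [0.673, -0.216, 0.674, 0.216]
contact_force: [1.3, 0.1, -0.6]
gripper_width: 0.152
t: 13.4
eef_pos: [0.5622, -0.0743, 0.1453]
tool_rot: [0.551, -0.443, 0.552, 0.443]
contact_force: [0.6, 0.4, -2.6]
gripper_width: 0.148
t: 13.8
eef_pos: [0.5624, -0.0742, 0.1451]
tool_rot: [0.504, -0.496, 0.504, 0.496]
contact_force: [-0.1, -1.0, -1.9]
gripper_width: 0.148
t 13.85 pos [ 0.5625 -0.0741  0.1452] F [ 0.0601 -0.2821 -0.8044] w 12.727142956818037
shift mm (tool) [75.1666 -0.8315 -0.063 ]
turn units [-0.0117 -0.0043 -0.0019]
[ 0.752   0.5957 -0.9838  1.8493  0.5821  1.0169  1.0793]
```

View pics/w7.png

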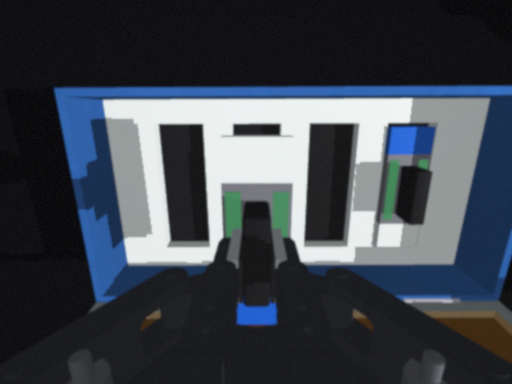

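```bash
python3 -m jog '35 -.5 0 0 0 0 5;30 0 0 0 0 0 5;15 0 0 0 0 0 5;10 0 0 0 0 0 5;5 0 0 0 0 0 5';python3 -m jog '5 0 0 0 0 0 5;5 0 0 0 0 0 5;3 0 0 0 0 0 5;0 0 0 0 0 0 5'; python3 -c "
from h import *
go([.5633,-.0742,.0357],down(np.pi/2-.015))"
```

```text
t: 14.35
eef_pos: [0.5633, -0.0738, 0.0498]
tool_rot: [0.504, -0.496, 0.504, 0.496]
contact_force: [-0.5, -0.3, -1.0]
gripper_width: 0.15
t: 14.75
eef_pos: [0.5632, -0.0741, 0.037]
tool_rot: [0.504, -0.496, 0.504, 0.496]
contact_force: [0.1, 0.6, -1.7]
gripper_width: 0.15
t 14.75 pos [ 0.5632 -0.0741  0.037 ] F [ 0.099   0.6067 -1.6829] w 12.845735586930132
shift mm (tool) [ 1.2736 -0.1163 -0.1437]
turn units [ 0.0036 -0.0011 -0.0001]
```

Dropped in freely. Push to the floor, then release.

```bash
python3 -m jog '1.5 0 0 0 0 0 5;.5 0 0 0 0 0 5;0 0 0 0 0 0 5'; python3 -m jog '0 0 0 0 0 0 20;-1 0 0 0 0 0 40;0 0 0 0 0 0 40;0 0 0 0 0 0 40' ;python3 -m jog '-30 0 0 0 0 0 40;-40 0 0 0 0 0 40;-40 0 0 0 0 0 40;-20 0 0 0 0 0 40;0 0 0 0 0 0 40'; python3 -c "
from h import *
p,d,c=snap('wrist','w8.png');P=cloud(d,c);fins(P);deeps(P)
go([.564,.0685,.17],down(np.pi/2-.015))"
```

```text
t: 15.05
eef_pos: [0.5636, -0.0739, 0.0357]
tool_rot: [0.504, -0.497, 0.504, 0.496]
contact_force: [-1.0, 0.1, 5.1]
gripper_width: 0.15
t: 15.45
eef_pos: [0.5632, -0.074, 0.036]
tool_rot: [0.504, -0.496, 0.504, 0.496]
contact_force: [-0.3, -0.1, -0.3]
gripper_width: 0.47
t: 15.95
eef_pos: [0.5652, -0.0736, 0.1693]
tool_rot: [0.505, -0.498, 0.502, 0.495]
contact_force: [0.5, -0.0, -0.7]
gripper_width: 0.471
fin [391 161  26  52 973] [0.563  0.0667 0.0566] [0.5395 0.0607 0.048 ] [0.5893 0.0757 0.0602]
fin [249 162  15  51 725] [ 0.5612 -0.0741  0.0579] [ 0.538  -0.081   0.0493] [ 0.5869 -0.0674  0.0604]
deep [ 163  119   50  114 4664] [ 0.5591 -0.1491  0.0125] [ 0.4986 -0.1708  0.0094] [ 0.6255 -0.1254  0.02  ]
deep [234 119  45 114 645] [ 0.5462 -0.0779  0.0131] [ 0.4997 -0.0984  0.0101] [ 0.6261 -0.0508  0.02  ]
deep [ 300  119   49  114 4668] [ 0.5609 -0.0002  0.0125] [ 0.5008 -0.0239  0.0097] [0.6273 0.0214 0.02  ]
deep [377 119  43   4 134] [0.5032 0.0734 0.0129] [0.5018 0.0511 0.0105] [0.5047 0.0938 0.02  ]
t 16.0 pos [ 0.564  -0.0741  0.1672] F [-0.1322 -0.2338  0.5445] w 40.05126375943632
shift mm (tool) [ -2.8898   2.0955 142.5554]
turn units [ 0.002  -0.0068  0.0257]
```

View pics/w8.png

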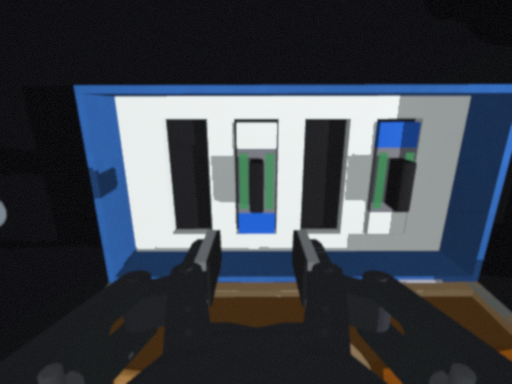

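```bash
python3 -m jog '0 0 45 0 0 0 40;0 1 50 0 0 0 40;0 1 47 0 0 0 40;40 0 0 0 0 0 40;20 0 0 0 0 0 40'; python3 -m jog '0 0 0 0 0 0 40'; python3 -c "
from h import *
p,d,c=snap('wrist','w9.png');P=cloud(d,c);fins(P)
go([.564,.0695,.0357],down(np.pi/2-.015))"
```

```text
t: 16.5
eef_pos: [0.5612, 0.0695, 0.1028]
tool_rot: [0.502, -0.497, 0.504, 0.498]
contact_force: [0.4, -0.6, -0.9]
gripper_width: 0.469
t: 16.6
eef_pos: [0.5602, 0.0674, 0.1019]
tool_rot: [0.501, -0.495, 0.505, 0.498]
contact_force: [-0.8, -0.0, 0.3]
gripper_width: 0.472
fin [ 250  187   19   67 1255] [0.5623 0.0688 0.0578] [0.5393 0.0617 0.048 ] [0.5892 0.0756 0.0604]
fin [  49  188   38   66 1747] [ 0.5612 -0.0715  0.0562] [ 0.538  -0.0815  0.048 ] [ 0.588  -0.0658  0.0598]
t 16.65 pos [0.5615 0.0677 0.1039] F [0.4761 0.3068 0.6601] w 40.130016590923596
shift mm (tool) [68.1595 -2.7384  1.8629]
turn units [ 0.0112 -0.0049 -0.0436]
```

View pics/w9.png

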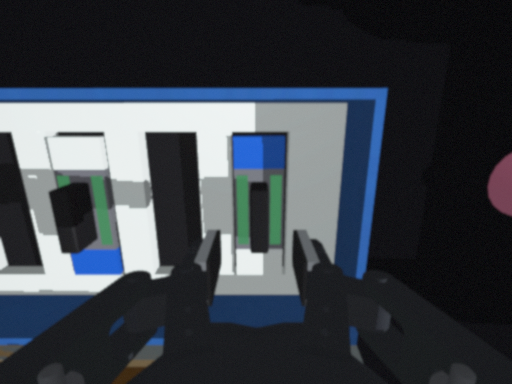

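```bash
python3 -m jog '25 -2.7 1.3 0 0 0 40;20 0 0 0 0 0 40;13 0 0 0 0 0 40;8 0 0 0 0 0 40;2 0 0 0 0 0 40'; python3 -c "
from h import *
go([.5645,.069,.0357],down(np.pi/2-.015))"
```

```text
t: 17.15
eef_pos: [0.5655, 0.0691, 0.0373]
tool_rot: [0.503, -0.496, 0.504, 0.497]
contact_force: [-0.4, -0.5, -0.3]
gripper_width: 0.466
t 17.15 pos [0.5655 0.0691 0.0373] F [-0.4244 -0.4966 -0.3082] w 39.834483486897014
shift mm (tool) [ 1.6082  1.0321 -0.1339]
turn units [ 0.0042 -0.0012 -0.0109]
```

```bash
python3 -m jog '1 0.5 0 0 0 0 5;0 0 0 0 0 0 5;0 0 0 0 0 0 5;0 0 0 0 0 0 5;0 0 0 0 0 0 5' 60;  python3 -m jog '-15 0 0 0 0 0 5;-20 0 0 0 0 0 5;-25 0 0 0 0 0 5;-25 0 0 0 0 0 5;-25 0 0 0 0 0 5';  python3 -c "
from h import *
snap('wrist','w10.png')
go([.5645,.069,.145],down(np.pi/2-.015))"
```

```text
t: 17.65
eef_pos: [0.5659, 0.0694, 0.0376]
tool_rot: [0.504, -0.497, 0.503, 0.496]
contact_force: [-1.5, -0.4, 4.8]
gripper_width: 0.149
t: 18.15
eef_pos: [0.5655, 0.0696, 0.1496]
tool_rot: [0.504, -0.497, 0.503, 0.496]
contact_force: [0.2, -0.4, -1.4]
gripper_width: 0.147
t 18.2 pos [0.5676 0.0706 0.1536] F [1.7662 1.1278 1.3667] w 12.282303125134822
shift mm (tool) [ 8.6164  3.1663 -1.6835]
turn units [0.0105 0.0101 0.0628]
```

View pics/w10.png

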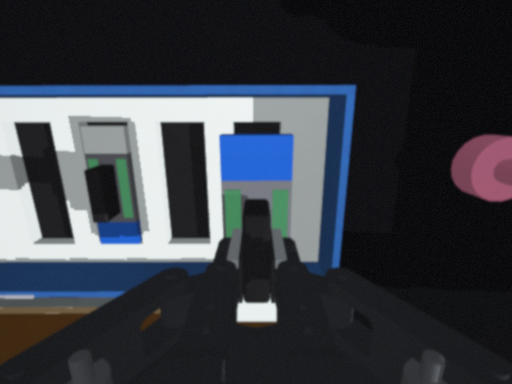

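```bash
python3 -m jog '0 0 0 1.4 0 0 5;0 0 0 1.4 0 0 5;0 0 0 1.4 0 0 5;0 0 0 1.4 0 0 5;0 0 0 1.4 0 0 5';python3 -m jog '0 0 0 1.4 0 0 5;0 0 0 1.4 0 0 5;0 0 0 1.4 0 0 5;0 0 0 1.4 0 0 5;0 0 0 1.4 0 0 5';python3 -m jog '0 0 0 1.4 0 0 5;0 0 0 1.4 0 0 5;0 0 0 1.4 0 0 5;0 0 0 1.4 0 0 5;0 0 0 1.4 0 0 5'; python3 -m jog '0 0 0 1.4 0 0 5;0 0 0 1.4 0 0 5;0 0 0 1.4 0 0 5;0 0 0 1.4 0 0 5;0 0 0 1.4 0 0 5'; python3 -m jog '0 0 0 1.4 0 0 5;0 0 0 .6 0 0 5;0 0 0 0 0 0 5;0 0 0 0 0 0 5';  python3 -c "
from h import *
snap('wrist','w11.png')
go([.565,.0695,.07],down(-np.pi/2-.015));print(axes()[2]['q'])"
```

```text
t: 18.7
eef_pos: [0.5655, 0.0696, 0.1485]
tool_rot: [0.649, -0.281, 0.648, 0.281]
contact_force: [-0.3, -0.7, -1.6]
gripper_width: 0.149
t: 19.2
eef_pos: [0.5655, 0.0698, 0.1484]
tool_rot: [0.707, -0.03, 0.706, 0.03]
contact_force: [-0.6, -0.0, -0.6]
gripper_width: 0.148
t: 19.7
eef_pos: [0.5655, 0.07, 0.1484]
tool_rot: [0.671, 0.226, 0.67, -0.225]
contact_force: [0.2, 0.5, -1.9]
gripper_width: 0.153
t: 20.2
eef_pos: [0.5655, 0.0702, 0.1484]
tool_rot: [0.545, 0.451, 0.545, -0.45]
contact_force: [0.5, 0.1, -1.4]
gripper_width: 0.148
t: 20.6
eef_pos: [0.5655, 0.0698, 0.1479]
tool_rot: [0.497, 0.503, 0.497, -0.503]
contact_force: [0.1, 0.6, -1.2]
gripper_width: 0.148
t 20.65 pos [0.5655 0.0697 0.1476] F [ 0.0936 -0.1336 -0.7872] w 12.572240299893515
shift mm (tool) [77.6406 -0.5513  0.2309]
turn units [ 0.0253 -0.0062 -0.0059]
[-0.007   0.4162 -0.2843  1.875   0.1483  0.87   -1.9473]
```

View pics/w11.png

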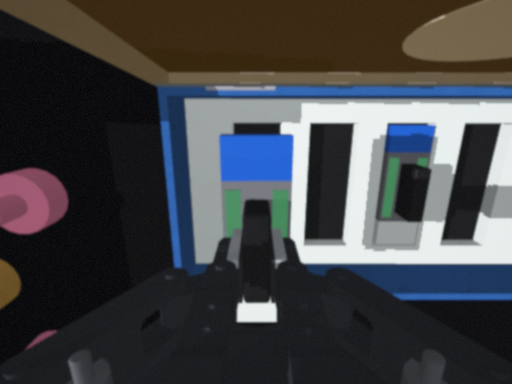

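```bash
python3 -m jog '35 -1.6 0 0 0 0 5;30 0 0 0 0 0 5;17 0 0 0 0 0 5;10 0 0 0 0 0 5;5 0 0 0 0 0 5';python3 -m jog '5 0 0 0 0 0 5;5 0 0 0 0 0 5;2 0 0 0 0 0 5;0 0 0 0 0 0 5'; python3 -c "
from h import *
go([.565,.0695,.0376],down(-np.pi/2-.015))"
```

```text
t: 21.15
eef_pos: [0.5637, 0.0694, 0.0494]
tool_rot: [-0.496, -0.503, -0.497, 0.504]
contact_force: [0.0, -0.7, -0.1]
gripper_width: 0.15
t: 21.55
eef_pos: [0.5639, 0.0693, 0.0381]
tool_rot: [0.496, 0.504, 0.496, -0.504]
contact_force: [-0.2, -0.2, -1.7]
gripper_width: 0.15
t 21.55 pos [0.5639 0.0693 0.0381] F [-0.2124 -0.1832 -1.7045] w 12.813263836452375
shift mm (tool) [ 0.5211  1.0503 -0.2232]
turn units [ 0.0052  0.0004 -0.002 ]
```

```bash
python3 -m jog '1 0 0 0 0 0 5;.8 0 0 0 0 0 5;0 0 0 0 0 0 5'; python3 -m jog '0.3 0 0 0 0 0 5;0 0 0 0 0 0 20;-1 0 0 0 0 0 40;0 0 0 0 0 0 40;0 0 0 0 0 0 40' ;python3 -m jog '-30 0 0 0 0 0 40;-40 0 0 0 0 0 40;-40 0 0 0 0 0 40;-20 0 0 0 0 0 40;0 0 0 0 0 0 40'; python3 -c "
from h import *
p,d,c=snap('wrist','w12.png');P=cloud(d,c);fins(P);deeps(P)
p,d,c=snap('top','t12.png');P=cloud(d,c);fins(P)
go([.6,.0,.36],down(-.015))"
```

```text
t: 21.85
eef_pos: [0.5642, 0.0695, 0.0376]
tool_rot: [0.497, 0.504, 0.496, -0.503]
contact_force: [-4.0, 0.2, 9.2]
gripper_width: 0.153
t: 22.35
eef_pos: [0.5639, 0.0693, 0.0369]
tool_rot: [0.496, 0.504, 0.496, -0.504]
contact_force: [0.5, -0.2, 0.1]
gripper_width: 0.471
t: 22.85
eef_pos: [0.566, 0.0698, 0.1703]
tool_rot: [0.498, 0.505, 0.495, -0.502]
contact_force: [0.6, 0.9, -0.7]
gripper_width: 0.47
fin [391 163  26  52 957] [ 0.5642 -0.0723  0.0566] [ 0.538  -0.0816  0.048 ] [ 0.5878 -0.0664  0.0602]
fin [250 166  15  51 754] [0.5639 0.0688 0.0578] [0.5381 0.0618 0.0499] [0.5876 0.0761 0.0603]
deep [ 428  123   62  113 4307] [ 0.5625 -0.1544  0.0128] [ 0.4964 -0.1718  0.01  ] [ 0.6233 -0.1288  0.02  ]
deep [235 124  45 112 618] [0.5806 0.0699 0.0132] [0.4994 0.0452 0.01  ] [0.6254 0.0927 0.0199]
deep [ 301  124   48  112 4561] [ 0.5643 -0.0056  0.0124] [ 0.4983 -0.0273  0.0098] [0.6243 0.0181 0.02  ]
t 22.95 pos [0.5638 0.0692 0.1668] F [ 0.1422 -0.9263  0.0204] w 39.870557349929655
shift mm (tool) [-193.1675   37.296    68.6789]
turn units [-14.9956   0.0036  -0.0015]
```

View pics/w12.png

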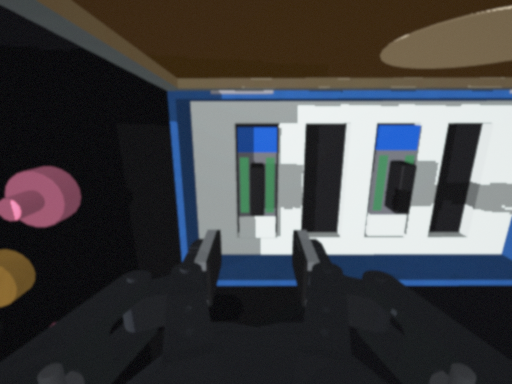

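View pics/t12.png

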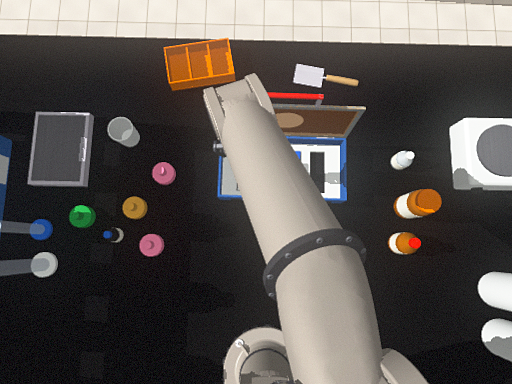

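```bash
python3 -m jog '-45 0 0 -1.4 0 0 35;-45 0 0 -1.4 0 0 35;-45 0 0 -1.4 0 0 35;-45 0 0 -1.4 0 0 35;-15 0 0 -1.4 0 0 35';  python3 -m jog '0 0 0 -1.4 0 0 35;0 0 0 -1.4 0 0 35;0 0 0 -1.4 0 0 35;0 0 0 -1.4 0 0 35;0 0 0 -1.4 0 0 35'; python3 -m jog '0 0 0 -1 0 0 35;0 0 0 0 0 0 35'; python3 -c "
from h import *
go([.6759,-.0425,.36],down(-.015)); print(axes()[2]['q'])"
```

```text
t: 23.45
eef_pos: [0.5651, 0.0697, 0.3652]
tool_rot: [0.646, 0.291, 0.643, -0.289]
contact_force: [-0.1, 0.2, 0.1]
gripper_width: 0.407
t: 23.95
eef_pos: [0.5633, 0.0691, 0.3597]
tool_rot: [0.705, 0.04, 0.707, -0.04]
contact_force: [-0.1, 0.1, 0.7]
gripper_width: 0.409
t: 24.15
eef_pos: [0.5634, 0.069, 0.3599]
tool_rot: [0.706, 0.005, 0.708, -0.005]
contact_force: [-0.7, 0.2, 0.7]
gripper_width: 0.411
t 24.15 pos [0.5634 0.069  0.3599] F [-0.6606  0.241   0.6837] w 35.0572627155858
shift mm (tool) [  -0.5011 -109.991   114.0421]
turn units [ 0.0128 -0.0321  0.001 ]
[ 0.2128  0.2523 -0.5441  1.6144  0.1329  1.3155 -0.365 ]
```

```bash
python3 -m jog '0 -35 35 0 0 0 35;0 -35 35 0 0 0 35;0 -25 25 0 0 0 35;0 -15 19 0 0 0 35;0 0 0 0 0 0 35';python3 -c "
from h import *
p,d,c=snap('wrist','w13.png'); P=cloud(d,c)
m=(p[...,0]>130)&(p[...,1]<70)&(p[...,2]<70); Q=P[m]; Q=Q[(Q[:,2]>.25)&(Q[:,2]<.33)]; print(len(Q),np.median(Q,0),Q.min(0),Q.max(0))
go([.6757,-.0425,.288],down(-.015))"
```

```text
t: 24.65
eef_pos: [0.6776, -0.0463, 0.3589]
tool_rot: [0.706, 0.008, 0.708, -0.008]
contact_force: [0.2, 0.1, -0.3]
gripper_width: 0.407
2589 [ 0.6744 -0.0305  0.3073] [ 0.6677 -0.1111  0.3023] [0.6809 0.0294 0.31  ]
t 24.7 pos [ 0.6766 -0.0438  0.3595] F [-0.5234 -0.4039 -0.4062] w 34.82450110782119
shift mm (tool) [71.4737  1.2906 -0.6583]
turn units [-0.0426 -0.0306 -0.0017]
```

View pics/w13.png

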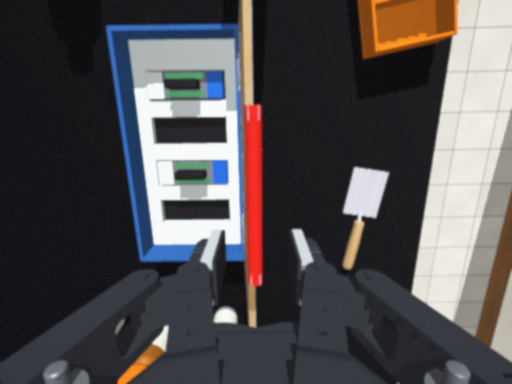

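```bash
python3 -m jog '35 0 -.5 0 0 0 35;25 0 0 0 0 0 35;11.5 0 0 0 0 0 35;0 0 0 0 0 0 35';python3 -m jog '0 0 0 0 0 0 5;0 0 0 0 0 0 5;0 0 0 0 0 0 5;0 0 0 0 0 0 5;0 0 0 0 0 0 5' 20; python3 - <<'E'
from h import *
go([.6757,-.0425,.288],down(-.015))
ph=np.linspace(1.668,.018,36); r=225; x=-r*np.cos(ph); z=r*np.sin(ph)
for i in range(35):
    print('%.1f 0 %.1f'%(-(z[i+1]-z[i]),x[i+1]-x[i]),end='\n' if i%5==4 else '; ')
print((x[::5]+654.6), z[::5]+64.3)
E
```

```text
t: 25.1
eef_pos: [0.6743, -0.0415, 0.2885]
tool_rot: [0.706, 0.005, 0.708, -0.005]
contact_force: [0.1, 0.4, 1.1]
gripper_width: 0.41
t: 25.6
eef_pos: [0.6757, -0.0418, 0.2922]
tool_rot: [0.707, 0.005, 0.707, -0.005]
contact_force: [-5.6, 0.6, 5.9]
gripper_width: 0.131
t 25.6 pos [ 0.6757 -0.0418  0.2922] F [-5.5938  0.5998  5.9197] w 11.189156645465058
shift mm (tool) [ 4.1649 -0.7421  0.051 ]
turn units [ 0.0064  0.0091 -0.0023]
-0.8 0 -10.6; -0.3 0 -10.6; 0.2 0 -10.6; 0.7 0 -10.6; 1.2 0 -10.5
1.7 0 -10.5; 2.2 0 -10.4; 2.7 0 -10.3; 3.2 0 -10.1; 3.6 0 -10.0
4.1 0 -9.8; 4.6 0 -9.6; 5.0 0 -9.3; 5.4 0 -9.1; 5.9 0 -8.8
6.3 0 -8.5; 6.7 0 -8.2; 7.1 0 -7.9; 7.4 0 -7.6; 7.8 0 -7.2
8.1 0 -6.8; 8.4 0 -6.5; 8.7 0 -6.1; 9.0 0 -5.6; 9.2 0 -5.2
9.5 0 -4.8; 9.7 0 -4.3; 9.9 0 -3.9; 10.1 0 -3.4; 10.2 0 -2.9
10.3 0 -2.4; 10.4 0 -1.9; 10.5 0 -1.4; 10.6 0 -0.9; 10.6 0 -0.4
[676.4364 623.5347 572.351  525.716  486.2089 456.0146 436.803  429.6364] [288.2379 287.1451 273.728  248.7286 213.5295 170.0774 120.7752  68.3498]
```

```bash
python3 -m jog '-0.8 0 -10.6 0 0 0 5;-0.3 0 -10.6 0 0 0 5;0.2 0 -10.6 0 0 0 5;0.7 0 -10.6 0 0 0 5;1.2 0 -10.5 0 0 0 5' 20;python3 -m jog '1.7 0 -10.5 0 0 0 5;2.2 0 -10.4 0 0 0 5;2.7 0 -10.3 0 0 0 5;3.2 0 -10.1 0 0 0 5;3.6 0 -10 0 0 0 5'
```

```text
t: 26.1
eef_pos: [0.6224, -0.0412, 0.2902]
tool_rot: [0.708, 0.005, 0.706, -0.005]
contact_force: [2.9, 1.8, 6.1]
gripper_width: 0.126
t: 26.6
eef_pos: [0.5705, -0.0406, 0.2754]
tool_rot: [0.707, 0.005, 0.707, -0.005]
contact_force: [2.5, 2.3, 3.1]
gripper_width: 0.135
```

```bash
python3 -m jog '4.1 0 -9.8 0 0 0 5;4.6 0 -9.6 0 0 0 5;5 0 -9.3 0 0 0 5;5.4 0 -9.1 0 0 0 5;5.9 0 -8.8 0 0 0 5' 20;python3 -m jog '6.3 0 -8.5 0 0 0 5;6.7 0 -8.2 0 0 0 5;7.1 0 -7.9 0 0 0 5;7.4 0 -7.6 0 0 0 5;7.8 0 -7.2 0 0 0 5'
```

```text
t: 27.1
eef_pos: [0.5241, -0.0403, 0.2504]
tool_rot: [0.707, 0.005, 0.707, -0.005]
contact_force: [0.9, 1.9, 3.4]
gripper_width: 0.124
t: 27.6
eef_pos: [0.485, -0.0399, 0.2151]
tool_rot: [0.707, 0.005, 0.707, -0.005]
contact_force: [2.6, 0.3, 1.2]
gripper_width: 0.131
```

```bash
python3 -m jog '8.1 0 -6.8 0 0 0 5;8.4 0 -6.5 0 0 0 5;8.7 0 -6.1 0 0 0 5;9 0 -5.6 0 0 0 5;9.2 0 -5.2 0 0 0 5'
```

```text
t: 28.1
eef_pos: [0.455, -0.0395, 0.1716]
tool_rot: [0.707, 0.005, 0.707, -0.005]
contact_force: [-0.0, -2.1, 1.9]
gripper_width: 0.13
```

```bash
python3 -m jog '9.5 0 -4.8 0 0 0 5;9.7 0 -4.3 0 0 0 5;9.9 0 -3.9 0 0 0 5;10.1 0 -3.4 0 0 0 5;10.2 0 -2.9 0 0 0 5' 20;python3 -m jog '10.3 0 -2.4 0 0 0 5;10.4 0 -1.9 0 0 0 5;10.5 0 -1.4 0 0 0 5;8 0 -.8 0 0 0 5;5 0 -0.2 0 0 0 5'; python3 -m jog '5 0 -.2 0 0 0 5;0 0 0 0 0 0 5'
```

```text
t: 28.6
eef_pos: [0.4358, -0.039, 0.1221]
tool_rot: [0.707, 0.005, 0.707, -0.005]
contact_force: [2.6, -2.4, 2.1]
gripper_width: 0.129
t: 29.1
eef_pos: [0.4291, -0.0388, 0.0779]
tool_rot: [0.707, 0.005, 0.707, -0.005]
contact_force: [2.4, -3.4, 2.0]
gripper_width: 0.129
t: 29.3
eef_pos: [0.4289, -0.0387, 0.073]
tool_rot: [0.707, 0.005, 0.707, -0.005]
contact_force: [2.4, -3.7, -3.6]
gripper_width: 0.127
```

```bash
python3 -m jog '2 0 0 0 0 0 5;0 0 0 0 0 0 5'; python3 -m jog '2 0 0 0 0 0 5;0 0 0 0 0 0 5';python3 -m jog '2 0 0 0 0 0 5;0 0 0 0 0 0 5'; python3 -c "
from h import *
p,d,c=snap('wrist','w14.png'); P=cloud(d,c)
m=(p[...,0]>130)&(p[...,1]<70)&(p[...,2]<70); Q=P[m]; Q=Q[(Q[:,2]>.05)&(Q[:,2]<.33)]; print(len(Q),np.median(Q,0),Q.min(0),Q.max(0))"
```

```text
t: 29.5
eef_pos: [0.4288, -0.0387, 0.0716]
tool_rot: [0.707, 0.005, 0.707, -0.005]
contact_force: [2.0, -3.3, -3.8]
gripper_width: 0.125
t: 29.7
eef_pos: [0.4288, -0.0387, 0.0696]
tool_rot: [0.707, 0.005, 0.707, -0.005]
contact_force: [-0.1, -1.4, -1.5]
gripper_width: 0.126
t: 29.9
eef_pos: [0.4288, -0.0387, 0.0685]
tool_rot: [0.707, 0.005, 0.707, -0.005]
contact_force: [-4.6, -2.6, 16.6]
gripper_width: 0.124
4669 [ 0.4275 -0.0141  0.0873] [ 0.4213 -0.0803  0.0826] [0.4335 0.0328 0.2111]
```

```bash
python3 -m jog '-6.5 0 0.2 0 0 0 5;-10.6 0 .7 0 0 0 5;-10.5 0 1.4 0 0 0 5;-10.4 0 1.9 0 0 0 5;-10.3 0 2.4 0 0 0 5' 20; python3 -m jog '-10.2 0 2.9 0 0 0 5;-10.1 0 3.4 0 0 0 5;-9.9 0 3.9 0 0 0 5;-9.7 0 4.3 0 0 0 5;-9.5 0 4.8 0 0 0 5'
```

```text
t: 30.45
eef_pos: [0.4345, -0.0388, 0.1165]
tool_rot: [0.706, 0.005, 0.708, -0.005]
contact_force: [-2.8, -1.2, -4.9]
gripper_width: 0.132
t: 30.95
eef_pos: [0.4512, -0.039, 0.1651]
tool_rot: [0.704, 0.005, 0.71, -0.005]
contact_force: [-11.9, -0.7, 0.3]
gripper_width: 0.127
```

```bash
python3 -m jog '-9.5 0 4 0 0 0 5;-9 0 5.1 0 0 0 5;-8.7 0 5.7 0 0 0 5;-8.4 0 6.2 0 0 0 5;-8.1 0 6.6 0 0 0 5' 20; python3 -m jog '-7.8 0 7.2 0 0 0 5;-7.4 0 7.6 0 0 0 5;-7.1 0 7.9 0 0 0 5'
```

```text
t: 31.45
eef_pos: [0.4782, -0.0394, 0.209]
tool_rot: [0.703, 0.005, 0.711, -0.005]
contact_force: [-15.5, 0.7, 7.3]
gripper_width: 0.127
t: 31.75
eef_pos: [0.4988, -0.0396, 0.232]
tool_rot: [0.702, 0.004, 0.712, -0.006]
contact_force: [-28.1, -0.7, 22.8]
gripper_width: 0.128
```

```bash
python3 -m jog '-2.5 0 -2.2 0 0 0 5;0 0 0 0 0 0 5'; python3 - <<'E'
from h import *
go([.4862,-.04,.2135])
E
```

```text
t: 31.95
eef_pos: [0.5024, -0.0397, 0.2353]
tool_rot: [0.707, 0.005, 0.707, -0.005]
contact_force: [-8.3, -0.7, 8.1]
gripper_width: 0.128
t 31.95 pos [ 0.5024 -0.0397  0.2353] F [-8.2608 -0.7445  8.1324] w 10.893398850788156
shift mm (tool) [ 21.8402  -0.5509 -16.1598]
```

```bash
python3 -m jog '-8 0 7.5 0 0 0 5;-6.9 0 8.5 0 0 0 5;-6.5 0 8.8 0 0 0 5;-6 0 9.2 0 0 0 5;-5.6 0 9.4 0 0 0 5' 20; python3 -m jog '-5.1 0 9.6 0 0 0 5;-4.6 0 9.9 0 0 0 5;-4.1 0 10.1 0 0 0 5;-3.6 0 10.3 0 0 0 5;-3.1 0 10.5 0 0 0 5'
```

```text
t: 32.45
eef_pos: [0.5469, -0.0402, 0.2683]
tool_rot: [0.707, 0.005, 0.707, -0.005]
contact_force: [-7.0, -0.6, 3.5]
gripper_width: 0.124
t: 32.95
eef_pos: [0.5981, -0.0408, 0.2894]
tool_rot: [0.708, 0.005, 0.707, -0.005]
contact_force: [-4.5, -0.2, 5.0]
gripper_width: 0.13
```

```bash
python3 -m jog '-2.6 0 10.6 0 0 0 5;-2 0 10.8 0 0 0 5;-1.4 0 10.9 0 0 0 5;-0.8 0 11 0 0 0 5;-.3 0 11 0 0 0 5' 20; python3 -m jog '.3 0 8 0 0 0 5;.5 0 6 0 0 0 5;.3 0 3 0 0 0 5;0 0 0 0 0 0 5'; python3 -m jog '.3 0 3 0 0 0 5;0 0 0 0 0 0 5'
```

```text
t: 33.45
eef_pos: [0.6528, -0.0415, 0.2956]
tool_rot: [0.708, 0.005, 0.706, -0.005]
contact_force: [-3.3, 1.0, 3.8]
gripper_width: 0.128
t: 33.85
eef_pos: [0.6705, -0.0417, 0.2946]
tool_rot: [0.709, 0.005, 0.706, -0.005]
contact_force: [-0.5, 0.7, 4.2]
gripper_width: 0.127
t: 34.05
eef_pos: [0.6731, -0.0417, 0.2942]
tool_rot: [0.708, 0.005, 0.706, -0.005]
contact_force: [-1.1, 0.1, 5.2]
gripper_width: 0.123
```

```bash
python3 -m jog '.3 0 3 0 0 0 5;0 0 0 0 0 0 5'; python3 -m jog '.3 0 2.5 0 0 0 5;0 0 0 0 0 0 5'; python3 -m jog '.3 0 1.5 0 0 0 5;0 0 0 0 0 0 5'
```

```text
t: 34.25
eef_pos: [0.6756, -0.0418, 0.294]
tool_rot: [0.708, 0.005, 0.706, -0.005]
contact_force: [-2.9, 0.9, 7.3]
gripper_width: 0.127
t: 34.45
eef_pos: [0.6757, -0.0418, 0.2939]
tool_rot: [0.706, 0.005, 0.708, -0.005]
contact_force: [-12.3, 0.9, 12.8]
gripper_width: 0.128
t: 34.65
eef_pos: [0.6758, -0.0418, 0.2939]
tool_rot: [0.705, 0.005, 0.709, -0.005]
contact_force: [-18.6, 0.6, 16.6]
gripper_width: 0.126
```

```bash
python3 -m jog '0 0 -3 0 0 0 5;-0.8 0 -10.6 0 0 0 5;-0.3 0 -10.6 0 0 0 5;0.2 0 -10.6 0 0 0 5;0.7 0 -10.6 0 0 0 5' 20;python3 -m jog '1.2 0 -10.5 0 0 0 5;1.7 0 -10.5 0 0 0 5;2.2 0 -10.4 0 0 0 5;2.7 0 -10.3 0 0 0 5;3.2 0 -10.1 0 0 0 5'
```

```text
t: 35.15
eef_pos: [0.6334, -0.0413, 0.2932]
tool_rot: [0.708, 0.005, 0.706, -0.005]
contact_force: [4.0, 1.1, 0.6]
gripper_width: 0.13
t: 35.65
eef_pos: [0.58, -0.0407, 0.2808]
tool_rot: [0.707, 0.005, 0.707, -0.005]
contact_force: [3.1, 2.4, 1.3]
gripper_width: 0.129
```

```bash
python3 -m jog '3.6 0 -10 0 0 0 5;4.1 0 -9.8 0 0 0 5;4.6 0 -9.6 0 0 0 5;5 0 -9.3 0 0 0 5;5.4 0 -9.1 0 0 0 5' 20;python3 -m jog '5.9 0 -8.8 0 0 0 5;6.3 0 -8.5 0 0 0 5;6.7 0 -8.2 0 0 0 5;7.1 0 -7.9 0 0 0 5;7.4 0 -7.6 0 0 0 5'
```

```text
t: 36.15
eef_pos: [0.5323, -0.0403, 0.2583]
tool_rot: [0.707, 0.005, 0.707, -0.005]
contact_force: [2.7, 1.5, 1.7]
gripper_width: 0.129
t: 36.65
eef_pos: [0.4915, -0.04, 0.2247]
tool_rot: [0.707, 0.005, 0.707, -0.005]
contact_force: [2.6, 0.7, 2.5]
gripper_width: 0.125
```

```bash
python3 -m jog '7.8 0 -7.2 0 0 0 5;8.1 0 -6.8 0 0 0 5;8.4 0 -6.5 0 0 0 5;8.7 0 -6.1 0 0 0 5;9 0 -5.6 0 0 0 5' 20;python3 -m jog '9.2 0 -5.2 0 0 0 5;9.5 0 -4.8 0 0 0 5;9.7 0 -4.3 0 0 0 5;9.9 0 -3.9 0 0 0 5;10.1 0 -3.4 0 0 0 5'; python3 -m jog '10.2 0 -2.9 0 0 0 5;10.3 0 -2.4 0 0 0 5;10.4 0 -1.9 0 0 0 5;10.5 0 -1.4 0 0 0 5;7 0 -.5 0 0 0 5'
```

```text
t: 37.15
eef_pos: [0.4595, -0.0395, 0.1825]
tool_rot: [0.707, 0.005, 0.707, -0.005]
contact_force: [3.3, -1.8, 1.8]
gripper_width: 0.128
t: 37.65
eef_pos: [0.4382, -0.039, 0.1341]
tool_rot: [0.707, 0.005, 0.707, -0.005]
contact_force: [3.1, -2.5, 1.1]
gripper_width: 0.13
t: 38.15
eef_pos: [0.4293, -0.0387, 0.0856]
tool_rot: [0.707, 0.005, 0.707, -0.005]
contact_force: [2.1, -2.0, 1.2]
gripper_width: 0.13
```

```bash
python3 -m jog '5 0 0 0 0 0 5;3 0 0 0 0 0 5;0 0 0 0 0 0 5'; python3 -m jog '3 0 0 0 0 0 5;0 0 0 0 0 0 5'; python3 -m jog '2 0 0 0 0 0 5;0 0 0 0 0 0 5';
```

```text
t: 38.45
eef_pos: [0.4289, -0.0387, 0.078]
tool_rot: [0.707, 0.005, 0.707, -0.005]
contact_force: [2.3, -1.5, -4.2]
gripper_width: 0.129
t: 38.65
eef_pos: [0.4288, -0.0387, 0.0752]
tool_rot: [0.707, 0.005, 0.707, -0.005]
contact_force: [1.0, -1.1, -3.8]
gripper_width: 0.128
t: 38.85
eef_pos: [0.4288, -0.0387, 0.0738]
tool_rot: [0.707, 0.005, 0.708, -0.005]
contact_force: [-2.0, -0.3, 7.9]
gripper_width: 0.132
```

```bash
python3 -m jog '1.2 0 0 0 0 0 5;0 0 0 0 0 0 5'; python3 -m jog '-1.2 0 0 0 0 0 5;0 0 0 0 0 0 30;0 0 0 0 0 0 30;0 0 0 0 0 0 30'; python3 -m jog '-30 0 0 0 0 0 30;-40 0 0 0 0 0 30;-40 0 0 0 0 0 30;-40 0 0 0 0 0 30;0 0 0 0 0 0 30';python3 - <<'E'
from h import *
p,d,c=snap('top','t15.png');P=cloud(d,c);np.savez('t15.npz',p=p,d=d,P=P)
p,d,c=snap('scene','s15.png')
p,d,c=snap('wrist','w15.png');P2=cloud(d,c);np.savez('w15.npz',p=p,d=d,P=P2)
m=(p[...,0]>130)&(p[...,1]<70)&(p[...,2]<70); Q=P2[m]; Q=Q[(Q[:,2]>.05)&(Q[:,2]<.33)]; print(len(Q),np.median(Q,0))
for P in (P,):
    bb=(P[...,2]>.03)&(abs(P[...,0]-.45)<.06)&(abs(P[...,1]-.385)<.06); Q=P[bb]; print('brass',Q.mean(0),Q[:,2].max()); k=Q[:,2]>.05; print('knob',np.median(Q[k],0),Q[k].min(0),Q[k].max(0),k.sum())
go([.447,.387,.2])
E
```

```text
t: 39.05
eef_pos: [0.4288, -0.0387, 0.0733]
tool_rot: [0.707, 0.005, 0.707, -0.006]
contact_force: [-4.9, -1.2, 19.4]
gripper_width: 0.128
t: 39.45
eef_pos: [0.4292, -0.0386, 0.0733]
tool_rot: [0.707, 0.005, 0.707, -0.005]
contact_force: [0.1, 0.1, -0.4]
gripper_width: 0.353
t: 39.95
eef_pos: [0.4326, -0.0385, 0.2283]
tool_rot: [0.71, 0.005, 0.704, -0.006]
contact_force: [-0.3, 0.5, -0.8]
gripper_width: 0.351
1335 [ 0.4274 -0.0304  0.0875]
brass [0.4463 0.4281 0.0428] 0.06693094430407875
knob [0.4477 0.4332 0.0607] [0.4368 0.4238 0.051 ] [0.4595 0.4446 0.0669] 65
t 40.1 pos [ 0.4289 -0.0389  0.223 ] F [ 0.1967  0.3764 -0.1763] w 30.156058519577176
shift mm (tool) [ 22.865  426.0966  11.8483]
```

View pics/t15.png

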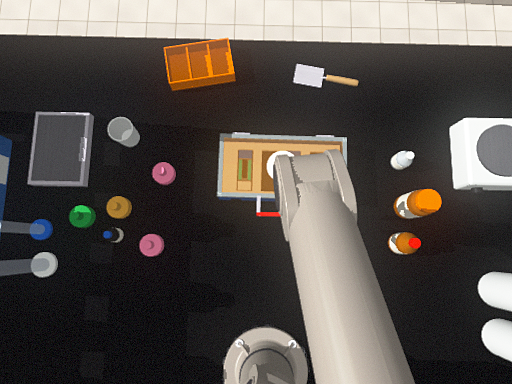

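View pics/w15.png

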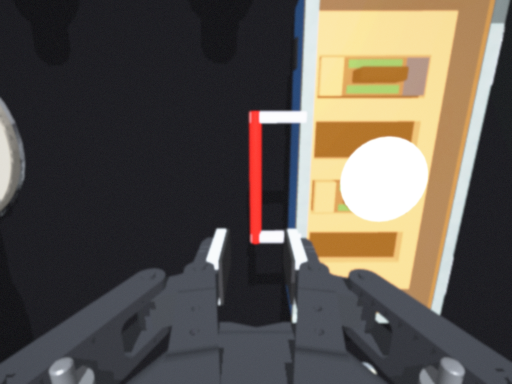

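View pics/s15.png

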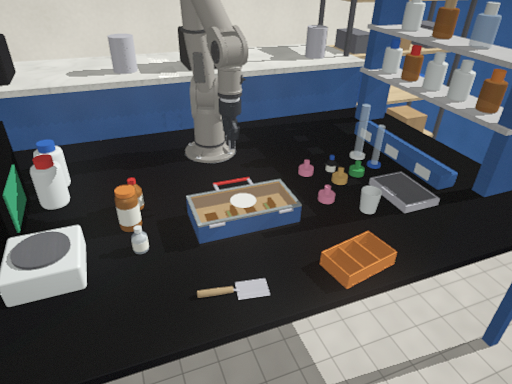

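```bash
python3 -m jog '0 42 2 -.94 0 0 45;0 42 10 -.94 0 0 45;0 42 10 -.94 0 0 45;0 42 10 -.94 0 0 45;0 42 10 -.94 0 0 45'; python3 -m jog '0 42 10 -.94 0 0 45;0 42 10 -.94 0 0 45;0 42 10 -.94 0 0 45'; python3 - <<'E'
from h import *
go([.448,.4335,.2],down(.769))
E
```

```text
t: 40.6
eef_pos: [0.4315, 0.1762, 0.2218]
tool_rot: [0.686, -0.168, 0.688, 0.169]
contact_force: [1.2, 0.4, 0.2]
gripper_width: 0.526
t: 40.9
eef_pos: [0.3877, 0.2976, 0.2217]
tool_rot: [0.653, -0.268, 0.655, 0.268]
contact_force: [1.2, 0.3, -0.1]
gripper_width: 0.525
t 40.9 pos [0.3877 0.2976 0.2217] F [ 1.2059  0.318  -0.1051] w 44.87486565714119
shift mm (tool) [ 21.4642  54.6247 138.3254]
turn units [ 0.0762 -0.0248 -0.014 ]
```

```bash
python3 -m jog '0 18 40 0 0 0 45;10 18 40 0 0 0 45;10 12 35 0 0 0 45;0 6.6 23 0 0 0 45;0 0 0 0 0 0 45'; python3 - <<'E'
from h import *
p,d,c=snap('wrist','w16.png');P=cloud(d,c)
r,g,b=[p[...,i].astype(int) for i in range(3)]
m=(abs(P[...,0]-.448)<.03)&(abs(P[...,1]-.4335)<.03)&(P[...,2]>.057)&(P[...,2]<.075); Q=P[m]; print(len(Q),Q.mean(0),Q.min(0),Q.max(0))
go([.448,.4335,.038],down(.769))
E
```

```text
t: 41.4
eef_pos: [0.449, 0.4343, 0.2005]
tool_rot: [0.653, -0.267, 0.656, 0.268]
contact_force: [0.3, 0.4, -0.6]
gripper_width: 0.525
388 [0.4461 0.435  0.0619] [0.4349 0.4224 0.0571] [0.4582 0.4461 0.0644]
t 41.45 pos [0.4486 0.4326 0.2008] F [-0.4918 -0.5263  0.0781] w 45.01047937030221
shift mm (tool) [162.8031   0.7276   0.8533]
turn units [ 0.055  -0.0368 -0.0171]
```

View pics/w16.png

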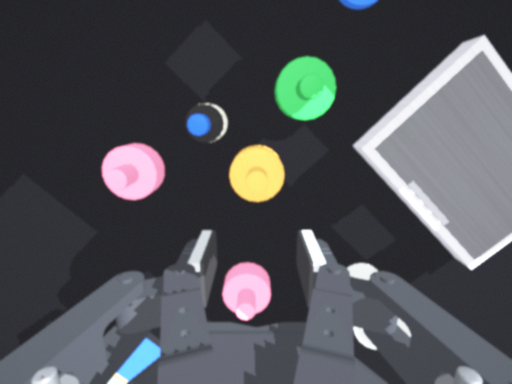

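```bash
python3 -m jog '45 1.4 0 0 0 0 45;45 0 0 0 0 0 45;35 0 0 0 0 0 45;22 0 0 0 0 0 45;12 0 0 0 0 0 45'; python3 -m jog '6 0 0 0 0 0 45;0 0 0 0 0 0 45';python3 - <<'E'
from h import *
go([.447,.434,.035],down(.769))
snap('wrist','w17.png')
E
```

```text
t: 41.95
eef_pos: [0.4471, 0.4302, 0.0414]
tool_rot: [0.653, -0.267, 0.657, 0.266]
contact_force: [-0.8, -0.1, 0.5]
gripper_width: 0.53
t: 42.15
eef_pos: [0.4485, 0.4325, 0.0384]
tool_rot: [0.655, -0.267, 0.655, 0.266]
contact_force: [-0.2, -0.4, -0.3]
gripper_width: 0.525
t 42.15 pos [0.4485 0.4325 0.0384] F [-0.2387 -0.4217 -0.3412] w 44.7988533359449
shift mm (tool) [ 3.3714  2.1044 -0.0381]
turn units [ 0.0375 -0.006   0.0003]
```

View pics/w17.png

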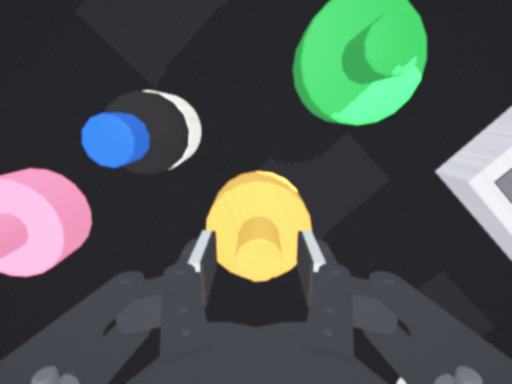

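Centred over the knob (~257,250). Correct 2 mm, close firmly, lift.

```bash
python3 -m jog '2 2 0 0 0 0 45;0 0 0 0 0 0 10;0 0 0 0 0 0 10;0 0 0 0 0 0 10;0 0 0 0 0 0 10' 110;python3 -m jog '0 0 0 0 0 0 10;-15 0 0 0 0 0 10;-25 0 0 0 0 0 10;-40 0 0 0 0 0 10;-40 0 0 0 0 0 10'; python3 -m jog '-40 0 0 0 0 0 10;-15 0 0 0 0 0 10;0 0 0 0 0 0 10'; python3 - <<'E'
from h import *
go([.5628,-.0376,.22],down(-.015))
snap('wrist','w18.png');snap('top','t18.png')
E
```

```text
t: 42.7
eef_pos: [0.4476, 0.4351, 0.0377]
tool_rot: [0.655, -0.266, 0.654, 0.267]
contact_force: [-0.4, -1.4, 5.9]
gripper_width: 0.246
t: 43.2
eef_pos: [0.4466, 0.4334, 0.1575]
tool_rot: [0.654, -0.267, 0.656, 0.266]
contact_force: [0.8, 0.9, -3.2]
gripper_width: 0.246
t: 43.5
eef_pos: [0.4479, 0.4352, 0.2137]
tool_rot: [0.656, -0.266, 0.654, 0.267]
contact_force: [-0.4, 0.5, -4.4]
gripper_width: 0.244
t 43.5 pos [0.4479 0.4352 0.2137] F [-0.4285  0.5317 -4.3695] w 20.80971466075915
shift mm (tool) [  -7.1458 -418.7211 -247.7605]
turn units [ 7.5229  0.0377 -0.0121]
```

View pics/w18.png

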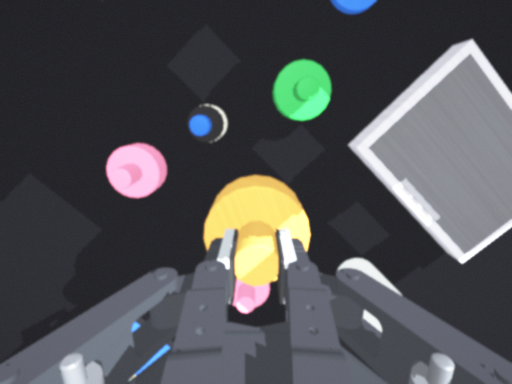

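View pics/t18.png

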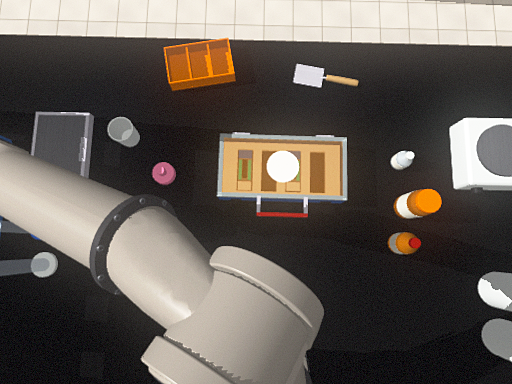

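```bash
python3 - <<'E'
from h import *
for k in range(2):
    p,d,c=snap('top'); P=cloud(d,c)
    w=(p.min(-1)>235)&(abs(P[...,1]+.04)<.06)&(abs(P[...,0]-.56)<.06); Q=P[w]; print(len(Q),Q.mean(0),(Q.min(0)+Q.max(0))/2,Q.min(0),Q.max(0))
    m=(P[...,2]>.07)&(P[...,0]>.46)&(P[...,0]<.7)&(P[...,1]<.17)&(P[...,1]>-.25); Q=P[m]; n=np.linalg.lstsq(np.c_[Q[:,:2],np.ones(len(Q))],Q[:,2],rcond=None)[0]; print('plane',n,Q[:,2].mean())
E
python3 -m jog '0 -40 -4 .7 0 0 10;0 -45 -4 .76 0 0 10;0 -45 -4 .76 0 0 10;0 -45 -4 .76 0 0 10;0 -45 -4 .76 0 0 10' 110; python3 -m jog '0 -45 -4 .76 0 0 10;0 -45 -4 .76 0 0 10;0 -45 -4 .76 0 0 10;0 -45 -4 .76 0 0 10;0 -40 -4 .76 0 0 10'; python3 - <<'E'
from h import *
go([.5628,-.0376,.19],down(-.015))
E
```

```text
775 [ 0.5634 -0.037   0.0837] [ 0.5637 -0.0369  0.0834] [ 0.5199 -0.0805  0.0784] [0.6075 0.0067 0.0884]
plane [-0.0002  0.0011  0.0835] 0.08331567913740477
771 [ 0.5633 -0.0369  0.0838] [ 0.5636 -0.037   0.084 ] [ 0.5199 -0.0808  0.0794] [0.6072 0.0067 0.0886]
plane [0.     0.0012 0.0833] 0.08329113827613928
t: 44.2
eef_pos: [0.5574, 0.242, 0.2092]
tool_rot: [0.693, -0.133, 0.696, 0.133]
contact_force: [0.9, 0.0, -3.3]
gripper_width: 0.244
t: 44.7
eef_pos: [0.5861, 0.0237, 0.2092]
tool_rot: [0.706, 0.007, 0.708, -0.008]
contact_force: [-0.0, -0.4, -4.4]
gripper_width: 0.243
t 44.7 pos [0.5861 0.0237 0.2092] F [-0.0002 -0.4089 -4.4376] w 20.787368010653655
shift mm (tool) [ 19.3575 -61.813  -21.9175]
turn units [-0.0602 -0.0316  0.0059]
```

```bash
python3 -m jog '0 -30 -11 0 0 0 10;10 -22 -11 0 0 0 10;10 -8 0 0 0 0 10;15 -2 0 0 0 0 10;15 0 0 0 0 0 10';  python3 -m jog '15 0 0 0 0 0 10;0 0 0 0 0 0 10;0 0 0 0 0 0 10'; python3 - <<'E'
from h import *
go([.5637,-.0378,.1217],down(-.015))
snap('wrist','w19.png')
p,d,c=snap('scene'); cv2.imwrite('pics/s19.png',cv2.resize(p[120:250,160:330],None,fx=4,fy=4)[:,:,::-1])
E
```

```text
t: 45.2
eef_pos: [0.5638, -0.0339, 0.1596]
tool_rot: [0.707, 0.006, 0.707, -0.005]
contact_force: [1.0, -0.5, -3.0]
gripper_width: 0.238
t: 45.5
eef_pos: [0.5638, -0.0337, 0.1459]
tool_rot: [0.707, 0.005, 0.707, -0.005]
contact_force: [0.5, -0.8, -2.6]
gripper_width: 0.249
t 45.5 pos [ 0.5638 -0.0337  0.1459] F [ 0.48   -0.7919 -2.5558] w 21.232262698131528
shift mm (tool) [24.2321 -4.1205 -0.0484]
turn units [ 0.0011 -0.0098 -0.0062]
```

View pics/w19.png

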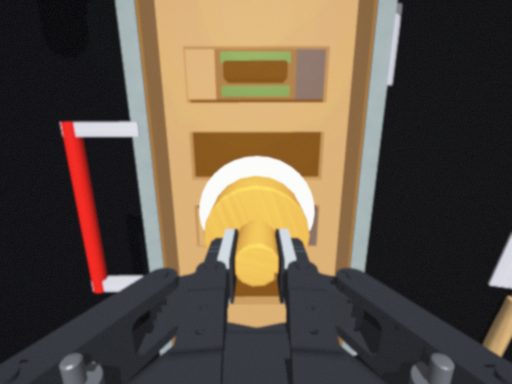

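View pics/s19.png

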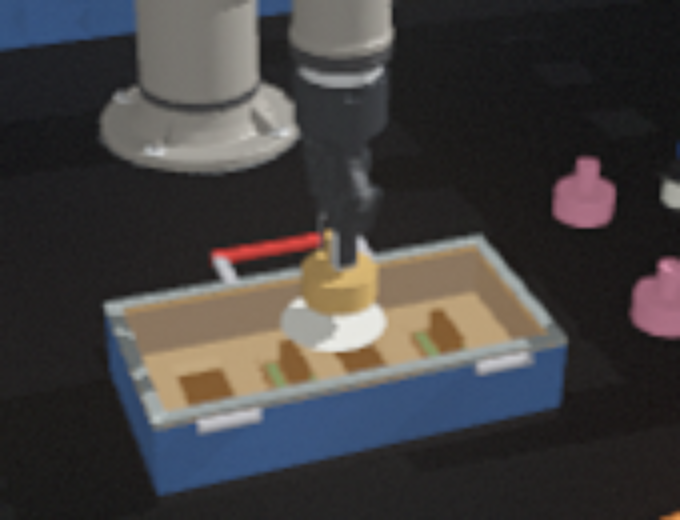

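```bash
python3 -m jog '8 -4.1 0 0 0 0 10;8 0 0 0 0 0 10;4 0 0 0 0 0 10;2 0 0 0 0 0 10;0 0 0 0 0 0 10'; python3 -m jog '1 0 0 0 0 0 10;0 0 0 0 0 0 10'; python3 - <<'E'
from h import *
go([.5637,-.0378,.1217],down(-.015))
snap('wrist','w20.png')
E
```

```text
t: 46.1
eef_pos: [0.5636, -0.0389, 0.1241]
tool_rot: [0.707, 0.006, 0.707, -0.006]
contact_force: [-0.3, 0.5, -3.4]
gripper_width: 0.24
t: 46.3
eef_pos: [0.5639, -0.0388, 0.1236]
tool_rot: [0.707, 0.006, 0.707, -0.006]
contact_force: [-0.3, -0.3, -4.1]
gripper_width: 0.243
t 46.3 pos [ 0.5639 -0.0388  0.1236] F [-0.2875 -0.2975 -4.0734] w 20.783411095697083
shift mm (tool) [ 1.9291  1.0315 -0.2376]
turn units [-0.0141  0.0028 -0.0003]
```

View pics/w20.png

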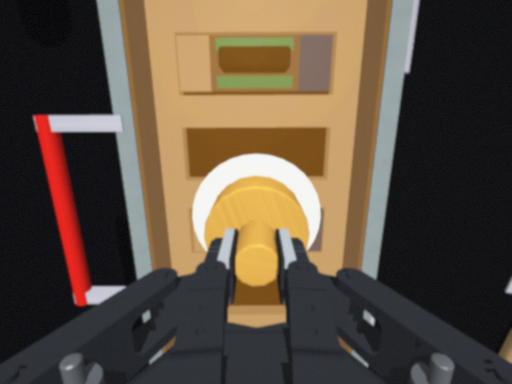

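```bash
python3 -m jog '1 0.8 0 0 0 0 10;0 0 0 0 0 0 10'; python3 -m jog '1 0 0 0 0 0 10;0 0 0 0 0 0 10'; python3 -m jog '0.5 0 0 0 0 0 10;0 0 0 0 0 0 10'
```

```text
t: 46.55
eef_pos: [0.5638, -0.0379, 0.1225]
tool_rot: [0.707, 0.006, 0.707, -0.006]
contact_force: [-0.6, 0.2, -4.6]
gripper_width: 0.246
t: 46.75
eef_pos: [0.564, -0.0381, 0.1217]
tool_rot: [0.707, 0.006, 0.707, -0.006]
contact_force: [-0.7, -0.4, -1.4]
gripper_width: 0.242
t: 46.95
eef_pos: [0.564, -0.0381, 0.1217]
tool_rot: [0.707, 0.006, 0.707, -0.006]
contact_force: [-3.0, 0.7, 5.2]
gripper_width: 0.243
```

Resting on the cover. Release slowly and rise.

```bash
python3 -m jog '-0.6 0 0 0 0 0 20;0 0 0 0 0 0 28;0 0 0 0 0 0 35;0 0 0 0 0 0 45;0 0 0 0 0 0 45' 20; python3 -m jog '-15 0 0 0 0 0 45;-30 0 0 0 0 0 45;-40 0 0 0 0 0 45;-40 0 0 0 0 0 45;-40 0 0 0 0 0 45'; python3 -m jog '0 0 -40 0 0 0 45;0 0 -40 0 0 0 45;0 -40 -10 0 0 0 45;0 -45 0 0 0 0 45;0 -45 0 0 0 0 45';python3 -m jog '0 -45 0 0 0 0 45;0 -45 0 0 0 0 45;0 -45 0 0 0 0 45;0 -45 0 0 0 0 45;0 0 0 0 0 0 45'; python3 - <<'E'
from h import *
p,d,c=snap('top','t20.png');P=cloud(d,c);snap('scene','s20.png')
m=(abs(P[...,0]-.5637)<.05)&(abs(P[...,1]+.038)<.05)
Q=P[m&(P[...,2]>.1)&(P[...,2]<.125)]; print('disc',len(Q),Q.mean(0),(Q.min(0)+Q.max(0))/2,np.median(Q[:,2]))
Q=P[m&(P[...,2]>.135)]; print('knob',len(Q),Q.mean(0),Q[:,2].max())
w=m&(p.min(-1)>225); Q=P[w]; print('white',len(Q),(Q.min(0)+Q.max(0))/2)
cv2.imwrite('pics/t20c.png',cv2.resize(p[120:225,205:365],None,fx=5,fy=5)[:,:,::-1])
E
```

```text
t: 47.45
eef_pos: [0.564, -0.0382, 0.1217]
tool_rot: [0.707, 0.006, 0.707, -0.006]
contact_force: [0.3, 0.6, 0.8]
gripper_width: 0.529
t: 47.95
eef_pos: [0.5636, -0.0378, 0.2894]
tool_rot: [0.707, 0.006, 0.707, -0.006]
contact_force: [0.6, -0.1, 0.3]
gripper_width: 0.528
t: 48.45
eef_pos: [0.4714, -0.1676, 0.2884]
tool_rot: [0.708, 0.005, 0.706, -0.006]
contact_force: [0.7, -0.2, 0.5]
gripper_width: 0.528
t: 48.95
eef_pos: [0.4664, -0.3539, 0.2871]
tool_rot: [0.707, 0.008, 0.707, -0.01]
contact_force: [-0.9, -0.3, -0.9]
gripper_width: 0.523
disc 359 [ 0.5612 -0.0362  0.1127] [ 0.5626 -0.0374  0.1127] 0.11292360872050133
knob 66 [ 0.5626 -0.0362  0.1445] 0.15001473000421073
white 220 [ 0.5636 -0.0299  0.0946]
```

View pics/t20.png

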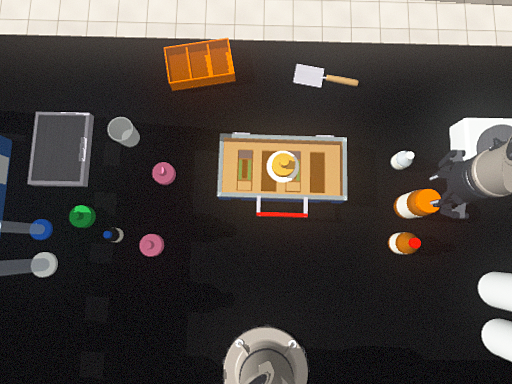

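View pics/t20c.png

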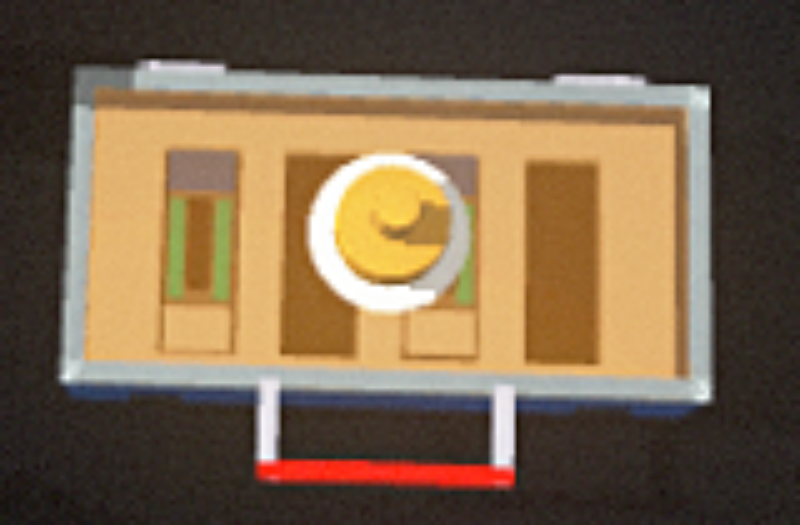

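View pics/s20.png

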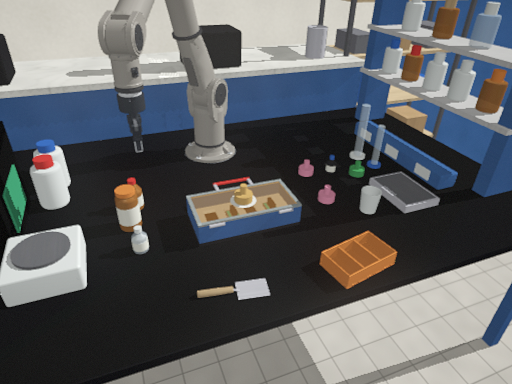

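```bash
python3 -m jog '0 0 0 0 0 0 45;0 0 0 0 0 0 45;0 0 0 0 0 0 45'; python3 -c "
from station import bot
print(bot.hand_in())"
```

```text
t: 49.35
eef_pos: [0.4691, -0.3453, 0.2871]
tool_rot: [0.707, 0.005, 0.707, -0.005]
contact_force: [0.5, -0.5, -0.4]
gripper_width: 0.528
the job is handed in; nothing more can be done
None
```

The job is finished and handed in at about 49 s; no verdict was reported.

**What I did**
- I opened the cover to its stop.
- Only slots 1 and 3 held carriers. I lifted each one out, turned it end for end, and pressed it home in its own slot with the blue end to the hinge.
- I worked the cover shut, open to its stop, and shut for good.
- The brass weight had been knocked about 45 mm aside during the run. I found it again in the camera images and stood it on the mark.

**Last checks**
- **Carriers:** the grip fin tops were at their seated height, about 58 mm. Both blue ends show on the hinge side, also through the shut cover.
- **Cover:** the plate measured flat (slope about 0.001, top about 83–84 mm), and it had closed against its stop.
- **Weight:** upright, with its disc top at 113 mm. Its centre is about 1 mm from the centre of the mark.
- **Other things on the bench:** the last pictures show no other item moved. The arm is clear of everything.

**Not quite smooth:** on both opening swings my arc ran 2–3 mm too tight. Forces rose to about 25 N on the first and 36 N on the second before I corrected it. The closing swings stayed below about 7 N until the cover met its stop.

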